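# Latch the specimen box and set it in the courier tray

### The job

Get the specimen transport box ready for the courier: hook the claw of its draw latch over the keeper on the lid, then swing the latch lever down over centre until it lies shut against the box wall. Then lift the box across and set it down gently inside the shallow metal tray, standing flat. Keep the lid shut and the box upright throughout, and leave the other things on the bench where they are.

Things in the scene. Friction and masses are not known exactly. Their poses are not given: they have to be found in the camera images.
- case: loose grey specimen box, white hinged lid, black handle on top, one steel draw latch on its front wall. 120 deep (x), 180 wide (y), lid top at 150 mm; about 0.9 kg; rubber feet, slides if pushed level with over 8 N. Origin: centre of underside, z up. The front wall is at x = -60 mm, faces -x. Shut, it takes up x -95 to +70 mm. Lid hinged at x = +60 mm: it lifts if picked up unlatched
- handle (a point): middle of the handle's grip bar: 20 mm thick (x), 14 mm high, 130 mm long along y, 185 mm above the box's underside, with 28 mm free under it between end posts; axes as the box
- keeper (a point): catch on the lid's front edge: a steel shelf 26 mm wide (y), 22 mm out from the wall, ending in an upturned lip 4 mm thick. This point: in the slot between lid and lip, level with the lip's top (140 mm above the box's underside), 10 mm out from the wall; the lip is 8 to 12 mm from it towards -x. Slot 13 mm wide, 10 mm deep. Axes as the box
- claw_grip (a point): middle of the hook's face plate, where to pinch the claw: between two domed studs on the plate's side edges, 43 mm apart over the domes along y, 9 mm across, which pivot between the fingers. Claw: two spring rods from the lever's cross pin; this point is 56 mm along z (pin to hook), -8 mm along x (x: towards the box when upright). Hook top ends 8 mm further along z. Stays where left
- claw_lip (a point): middle of the lower edge of the hook's down-turned lip: 14 mm along x and -5 mm along z from claw_grip. The lip is 4 mm thick, 36 mm wide, 7.5 mm long below the hook's top; it belongs in the slot behind the keeper's lip. Mouth of the hook, lip to face plate: 10.5 mm
- lever_pivot (a point): middle of the lever's pivot: 24 mm out from the box's front wall, 90 mm above its underside. Axes turn with the lever: -z runs from the pivot to the lever's end, y along the box wall
- lever_tip (a point): near the lever's free end, 62 mm from the pivot. The lever is a steel strap 24 mm wide (y), 4 mm thick, its last 10 mm bent a little outward; its outer face (-x side; the upper face when the lever stands out level) is 5 mm off the pivot's line
- lever (a joint): lever angle (rad): 0 shut, down along the wall; pi/2 straight out; up to 3. The claw's pin is 18 mm from the pivot. It stays where left and follows when the claw is moved. With the claw resting on the keeper it stands at about 1.7; pushing it down stretches the claw's springs (2 to 3 N at the end); dead centre near 0.35, then it snaps shut
- lid (a joint): angle of the lid (rad): 0 shut, grows as it opens
- tray: fixed shallow aluminium tray on the bench, 222 (x) x 262 (y) mm outside, 212 x 252 inside, rim 32 mm high, floor 5 mm thick; origin: centre of its underside; empty. The box fits inside with its long side along the tray's y, either way round
- tube_rack: bystander: white rack of capped tubes, 100 x 230 mm, 105 mm high; origin under its centre
- tip_box: bystander: blue box with clear lid, 85 x 122 mm, 93 mm high; origin under its centre
- pot_a: bystander: white screw-cap sample pot, 64 mm across, 65 mm high; origin under its centre
- pot_b: bystander: the same kind of sample pot
- pot_c: bystander: the same kind of sample pot
- timer: bystander: small white bench timer, 60 x 72 x 18 mm
- pipette: bystander: hand pipette lying flat, 240 mm long along its x, 24 mm high

How it is judged (in metres and radians):
On the way, in this order (a step that is already met when the one before it is completed fails the run):
1. the claw's lip is down in the slot behind the keeper's lip while the lever still stands out (z of claw_lip in the frame of keeper below -0.004 m and x of claw_lip in the frame of keeper between -0.008 and 0.009 m and y of claw_lip in the frame of keeper between -0.012 and 0.012 m and value of joint lever above 0.7 rad), for 0.3 s.
2. the lever is down past dead centre and shut, the claw still on the keeper, before the box goes to the tray (z of claw_lip in the frame of keeper below -0.004 m and x of claw_lip in the frame of keeper between -0.008 and 0.009 m and y of claw_lip in the frame of keeper between -0.012 and 0.012 m and value of joint lever below 0.12 rad and horizontal distance between case and tray above 0.15 m), for 0.3 s.
At the end, for the whole second after the job is handed in: The box stands flat on the tray's floor (tilt under 3 deg, within 70 mm of the tray's centre), at rest and released; lid shut, claw hooked behind the keeper's lip, lever shut (within 7 deg) (z of claw_lip in the frame of keeper below -0.004 m and x of claw_lip in the frame of keeper between -0.008 and 0.009 m and y of claw_lip in the frame of keeper between -0.012 and 0.012 m and value of joint lever below 0.12 rad and value of joint lid below 0.03 rad and horizontal distance between case and tray below 0.07 m and height (world z) of case below 0.01 m and angle between case's own z axis and vertical below 0.05 rad and linear speed of case below 0.02 m/s); the robot touches nothing.
It fails at once if the lid opens (more than 9 deg) (value of joint lid above 0.15 rad).
It fails at once if the box is tipped (more than 23 deg) (angle between case's own z axis and vertical above 0.4 rad).
It fails at once if the box is dropped or banged into the tray (more than 100 N) (contact force between case and tray above 100 N).
It fails at once if another thing on the bench is moved more than 30 mm (distance of any of tube_rack, tip_box, pot_a, pot_b, pot_c, timer, pipette from where it was at the start of the episode above 0.03 m).
It also fails if it takes over 72 s, if anything falls off the work surface, if the arm or the gripper's body presses on something with over 40 N, if the wrist force passes 120 N, or if a joint passes its speed limit or range.

### The arm

A 7-joint arm with a two-finger parallel gripper is mounted at the origin on the work surface. World frame = base frame: x ahead of the robot, y to its left, z up, the work surface at z = 0. Lengths are in m, angles in degrees, forces in N, time in s.
With the tool pointing down it reaches from about 0.4 to 0.85 m from the base axis. Payload 4.5 kg.
Tool frame: the origin (TCP) lies on the centre line of the jaws, within the pads' length; the fingertips stand 17 mm ahead of it and the grasp point (between the pads) lies 2 mm behind it; z points along the fingers, y is the direction in which the jaws open and shut (so a half turn about z gives the same grasp; the last joint's range is limited). The gripper opens to 88 mm and grips with 3 to 60 N. Pads are 18 mm wide; open, the fingers measure 123 mm over their backs; the gripper's body (75 mm by 187 mm) begins 45 mm behind the grasp point.
Start: joints at [65.42, 39.483, -11.15, 89.685, 9.013, 51.709, -12.324], TCP at [0.279, -0.559, 0.256] pointing down, gripper open.
Joint ranges: [-172.22, 172.22], [-26.19, 119.32], [-84.43, 86.54], [7.71, 146.69], [-57.33, 237.33], [2.42, 119.75], [-152.13, 152.13]. Speed limits (degrees/s): [147.25, 147.25, 180, 180, 180, 180, 180].

### API

Orientations are given as [roll, pitch, yaw] about the fixed x, y, z axes, in that order (R = Rz(yaw) Ry(pitch) Rx(roll)).
In Python, from bench import status, imaging, order gives the robot as it stands.
- The arm moves only by the tool move_arm, never from a script. Its argument "series" is a list of rows, each a list of 5 numbers: the gripper's target within -1 to 1 (shut at 1, half-way at 0, fully open at -1), then the shift along the world's x, y, z in mm, then the turn about the world's z in rad. A call has 1 to 12 rows; each row shifts and turns the commanded pose from where the row before left it; what a row does not reach is not made up. A row lasts 1/8 s, in which the tool goes at most 62.5 mm and 10.7 degrees, less where a joint would pass 70% of its speed; a pose out of reach is approached as far as the arm can. A call is refused whole if a number of a shift passes 62.5 or a number of a turn 0.188, either way. A call with a gripper value outside its range is refused whole. The fingers move at their own pace and stop on an object; the grip force is fixed at half the most. Time passes only in rows, so rows that do not move let the fingers close. It gives the time, the measured TCP pose, the force and the opening at its end, in the units of the state.
- status.observe(): the state, without advancing time (a new reading comes with each control period).
- imaging.get_image(name): name is "scene" or "side" or "wrist"; returns a dict with "color" (400x640x3 uint8, red, green, blue), "z_map" (400x640 float32, m along the optical axis (not along the pixel's ray), 0 where there is no reading), "mtx" (3x3 intrinsics, pixels), "cam_to_world" (4x4, takes a point from camera to world coordinates); the wrist camera has in their place "mount" (4x4, takes a point from camera to tool coordinates, whose origin is the TCP and whose axes are the flange's). Camera axes: x right, y up, looking along -z (the intrinsics and any distortion apply to the point x, -y, -z); pixel columns grow to the right and rows downward; lengths in m; the calibration is good to about 2 mm. A picture is of the moment at which its call begins: read the wrist's pose just before it.
- order.finish_job(): hands the job in, once; it reports no verdict.
The state is a dict: "clock": time; "joint_positions": joint angles; "qd": joint speeds; "tau": joint torques, N m; "ee_pos": TCP position; "tcp_rot": TCP orientation; "ft_force": force on the tool from outside, world axes, zero at the start; "wrist_torque": the same for the moment, N m; "width": opening from 0.0 (shut) to 1.0 (fully open).
Only numpy, scipy, OpenCV 4.12 (cv2) and the standard library are available. Lean on these libraries where they do the work, as an engineer would, in place of code of your own. Each camera call takes 0.05 s, during which the arm holds its last target.

## Working session

There is one attempt and no reset: what is moved stays moved. The work goes in short steps, Python scripts to look and compute and a tool call to move; the robot and the scene stay as the last step left them, time stands still between calls to the robot, and variables do not carry over. Pictures are saved under pics/ and viewed, and the job is handed in when it is done.

Besides the shell and the picture viewer there is one more tool, called after "Call:" by a JSON object that holds its "name" and its "arguments". move_arm: Moves the arm, as the interface text tells. Its arguments: {"type":"object","properties":{"series":{"type":"array","items":{"type":"array","items":{"type":"number"}}}},"required":["series"]}

```bash
ls; mkdir -p pics
cat > h.py <<'E'
import numpy as np, cv2
from bench import status, imaging, order
from scipy.spatial.transform import Rotation as R
def snap(n,f):
    s=status.observe(); im=imaging.get_image(n)
    cv2.imwrite(f'pics/{f}.png',im['color'][:,:,::-1])
    if n=='wrist':
        T=np.eye(4);T[:3,:3]=R.from_euler('xyz',s['tcp_rot'],degrees=True).as_matrix();T[:3,3]=s['ee_pos']
        M=T@im['mount']
    else: M=im['cam_to_world']
    np.savez(f'pics/{f}.npz',z=im['z_map'],K=im['mtx'],M=M,c=im['color'])
    return s
def cloud(f):
    d=np.load(f'pics/{f}.npz');z=d['z'];K=d['K'];M=d['M']
    v,u=np.mgrid[:z.shape[0],:z.shape[1]]
    x=(u-K[0,2])/K[0,0]*z; y=(v-K[1,2])/K[1,1]*z
    P=np.stack([x,-y,-z],-1)@M[:3,:3].T+M[:3,3]
    P[z==0]=np.nan
    return P,d['c']
E
python3 - <<'E'
from h import *
print(snap('scene','s0'));snap('side','d0');snap('wrist','w0')
for n in('s0','d0','w0'):
    d=np.load(f'pics/{n}.npz');print(d['K'],d['M'].round(3))
E
```

```text
pics
{'clock': 0.0, 'joint_positions': array([ 65.42038563,  39.53565147, -11.14485525,  89.74456064,
         9.01312904,  51.71061094, -12.3242882 ]), 'qd': array([ 0.01714799,  0.00315731,  0.02240023,  0.01158697, -0.02292384,
       -0.09208702, -0.05570055]), 'tau': array([-5.48761400e-04, -5.27558613e+01, -1.26705252e+00, -1.53426933e+01,
       -5.26948844e-02,  6.55384065e-03,  1.42853837e-04]), 'ee_pos': array([ 0.278714 , -0.5587315,  0.2548846]), 'tcp_rot': array([-1.79891449e+02,  8.18126061e-03,  2.65213791e+01]), 'ft_force': array([-0.36367914,  0.67692509,  0.594914  ]), 'wrist_torque': array([ 0.02113701, -0.0069822 ,  0.03917565]), 'width': 1.0039594564400673}
[[444.24115385   0.         323.86410149]
 [  0.         444.24115385 200.54503463]
 [  0.           0.           1.        ]] [[ 0.235 -0.817  0.527  1.334]
 [ 0.972  0.192 -0.137 -0.09 ]
 [ 0.011  0.544  0.839  1.332]
 [ 0.     0.     0.     1.   ]]
[[488.57170507   0.         319.24225442]
 [  0.         488.57170507 200.11399031]
 [  0.           0.           1.        ]] [[-0.939  0.258 -0.226  0.224]
 [-0.343 -0.736  0.584  0.999]
 [-0.015  0.626  0.78   1.355]
 [ 0.     0.     0.     1.   ]]
[[327.37506803   0.         314.58510513]
 [  0.         327.37506803 202.82874667]
 [  0.           0.           1.        ]] [[ 0.446  0.85   0.279  0.351]
 [-0.895  0.425  0.137 -0.523]
 [-0.002 -0.311  0.95   0.384]
 [ 0.     0.     0.     1.   ]]
```

View pics/s0.png

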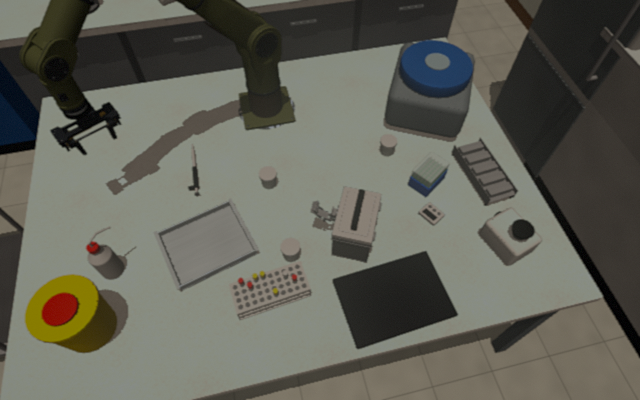

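View pics/d0.png

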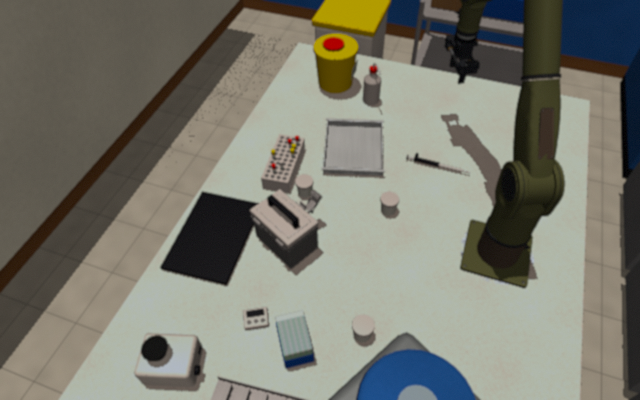

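View pics/w0.png

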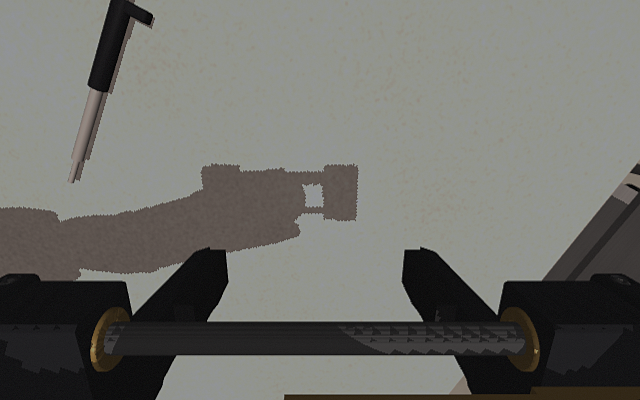

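The scene view shows the box at about (357,220) with its latch facing left, at (323,212), which is roughly world -y. The tray is at (207,243), pots are at (290,248), (268,177) and (388,144), and the rack is at (270,290). Next I'll measure these.

Run:
```python
from h import *
P,c=cloud('s0')
for n,(u,v) in dict(handle=(357,210),latch=(323,212),pot1=(290,246),pot2=(268,174),pot3=(388,142),tray=(207,243),rack=(270,290),timer=(430,213),tip=(428,170)).items():
    print(n,P[v,u].round(3))
Pd,cd=cloud('d0')
for nm,Q in(('s',P),('d',Pd)):
    x=Q.reshape(-1,3)
    m=(x[:,2]>.14)&(x[:,2]<.16)&(np.hypot(x[:,0]-P[210,357,0],x[:,1]-P[210,357,1])<.2)
    p=x[m]; print(nm,m.sum(),cv2.minAreaRect((p[:,:2]*1000).astype(np.float32)),np.median(p[:,2]))
    m=(x[:,2]>.172)&(x[:,2]<.21)&(np.hypot(x[:,0]-P[210,357,0],x[:,1]-P[210,357,1])<.12)
    p=x[m]; print('handle',m.sum(),cv2.minAreaRect((p[:,:2]*1000).astype(np.float32)),np.percentile(p[:,2],[5,50,95]))
    t=P[243,207]
    m=(x[:,2]>.02)&(x[:,2]<.04)&(np.abs(x[:,0]-t[0])<.16)&(np.abs(x[:,1]-t[1])<.18)
    p=x[m]; print('tray',m.sum(),cv2.minAreaRect((p[:,:2]*1000).astype(np.float32)))
im=cv2.imread('pics/s0.png')[150:280,270:420];cv2.imwrite('pics/z1.png',cv2.resize(im,None,fx=5,fy=4.5,interpolation=cv2.INTER_CUBIC))
im=cv2.imread('pics/d0.png')[160:280,230:350];cv2.imwrite('pics/z2.png',cv2.resize(im,None,fx=5,fy=5,interpolation=cv2.INTER_CUBIC))
```

```text
handle [0.673 0.185 0.19 ]
latch [0.605 0.096 0.105]
pot1 [ 0.683 -0.03   0.067]
pot2 [ 0.382 -0.05   0.062]
pot3 [0.335 0.412 0.058]
tray [ 0.573 -0.295  0.001]
rack [ 0.809 -0.117  0.056]
timer [0.642 0.471 0.016]
tip [0.512 0.497 0.088]
s 1832 ((641.163818359375, 152.25161743164062), (207.88450622558594, 187.8458251953125), 63.13230514526367) 0.150591746302283
handle 257 ((659.8165283203125, 190.3524627685547), (19.98676109313965, 130.87596130371094), 63.081825256347656) [0.18269943 0.19082935 0.19488722]
tray 1014 ((580.8357543945312, -295.5642395019531), (233.71365356445312, 278.7607421875), 16.16815948486328)
d 1735 ((637.7659301757812, 156.5899200439453), (208.15435791015625, 188.32015991210938), 63.8206787109375) 0.15033711132684968
handle 276 ((656.992919921875, 192.00904846191406), (22.57542610168457, 133.98391723632812), 64.01123809814453) [0.17976015 0.19046115 0.1951471 ]
tray 572 ((579.1649169921875, -297.3955078125), (227.43145751953125, 289.1874694824219), 16.169652938842773)
```

View pics/z1.png

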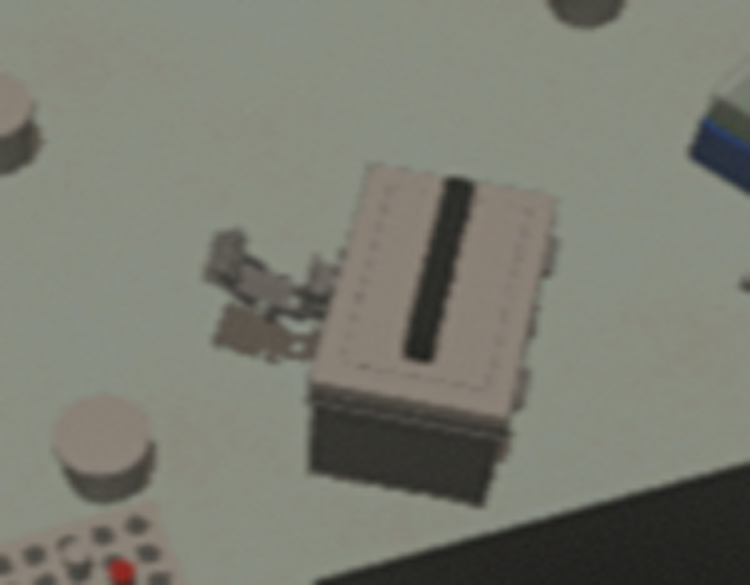

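View pics/z2.png

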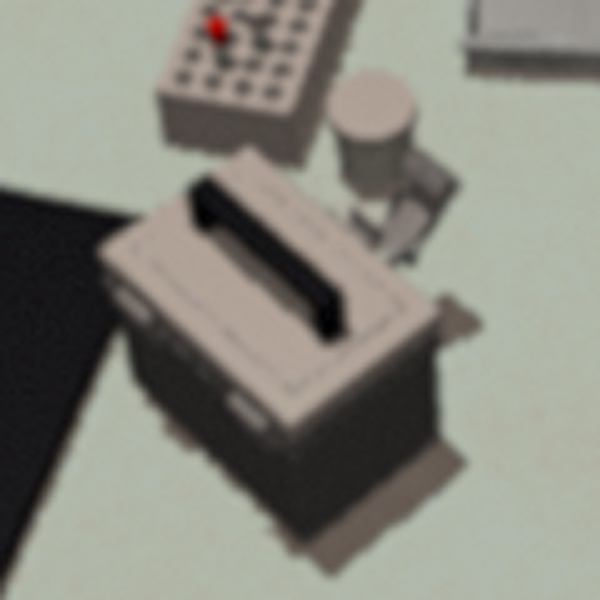

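Run:
```python
from h import *
s=status.observe();t=np.array(s['ee_pos']);Rm=R.from_euler('xyz',s['tcp_rot'],degrees=True).as_matrix()
for f in('s0','d0'):
    P,c=cloud(f);q=(P.reshape(-1,3)-t)@Rm
    m=(np.abs(q)<.3).all(1)&(q[:,2]<.02)
    q=q[m]*1000
    for a in range(-200,20,15):
        k=q[(q[:,2]>=a)&(q[:,2]<a+15)]
        if len(k)>3:print(f,a,len(k),k[:,:2].min(0).round(),k[:,:2].max(0).round())
for f,(u0,u1,v0,v1) in dict(s0=(30,150,80,180),d0=(430,530,0,100)).items():
    im=cv2.imread(f'pics/{f}.png')[v0:v1,u0:u1];cv2.imwrite(f'pics/g{f}.png',np.clip(cv2.resize(im,None,fx=5,fy=5,interpolation=cv2.INTER_CUBIC)*2.0,0,255))
print(np.linalg.inv(np.block([[Rm,t[:,None]],[0,0,0,1]]))@np.load('pics/w0.npz')['M'])
```

```text
s0 -200 141 [  2. -37.] [43. 34.]
s0 -185 130 [-11. -39.] [42. 37.]
s0 -170 80 [  9. -38.] [40. 36.]
s0 -155 171 [-11. -38.] [42. 35.]
s0 -140 108 [-18. -42.] [39. 33.]
s0 -125 38 [ 18. -41.] [28. 15.]
s0 -110 90 [-16. -74.] [40. 15.]
s0 -95 684 [-38. -95.] [38. 92.]
s0 -80 247 [-26. -93.] [38. 90.]
s0 -65 196 [-27. -87.] [39. 84.]
s0 -50 8 [ -5. -84.] [32. 78.]
s0 -35 51 [ -9. -62.] [14. 56.]
s0 -20 36 [ -6. -61.] [15. 59.]
s0 -5 40 [ -7. -59.] [14. 58.]
s0 10 16 [  1. -57.] [13. 56.]
d0 -200 98 [-33. -42.] [38. 10.]
d0 -185 101 [-33. -42.] [36. 20.]
d0 -170 58 [-26. -41.] [39.  5.]
d0 -155 120 [-36. -48.] [38. 26.]
d0 -140 111 [-36. -47.] [35. 11.]
d0 -125 51 [-28. -49.] [31. 13.]
d0 -110 75 [-21. -49.] [23. 19.]
d0 -95 320 [ -36. -100.] [34. 97.]
d0 -80 124 [-34. -97.] [35. 91.]
d0 -65 134 [-34. -94.] [34. 87.]
d0 -50 20 [-35. -88.] [32. 85.]
d0 -35 29 [-12. -68.] [10. 62.]
d0 -20 40 [-13. -69.] [10. 56.]
d0 -5 46 [-13. -64.] [11. 58.]
d0 10 14 [-11. -60.] [ 9. 53.]
[[-5.44043476e-04  9.50528992e-01  3.10635381e-01  8.09432196e-02]
 [ 9.99999375e-01  2.13778476e-04  1.09723656e-03 -5.70434774e-05]
 [ 9.76548001e-04  3.10635784e-01 -9.50528514e-01 -1.29156153e-01]
 [ 0.00000000e+00  0.00000000e+00  0.00000000e+00  1.00000000e+00]][ WARN:0@0.618] global loadsave.cpp:1063 imwrite_ Unsupported depth image for selected encoder is fallbacked to CV_8U.
```

View pics/gs0.png

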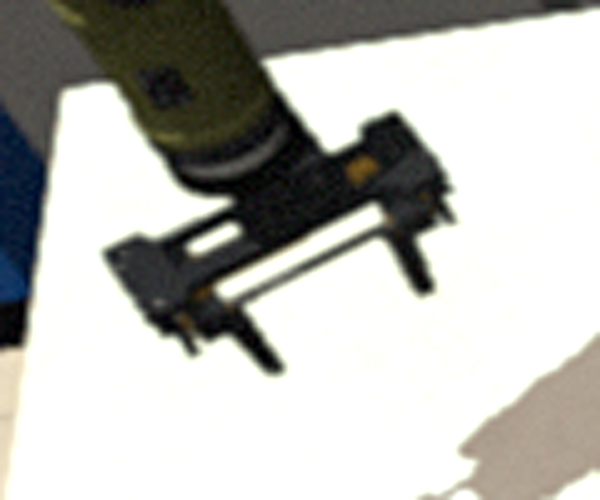

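View pics/gd0.png

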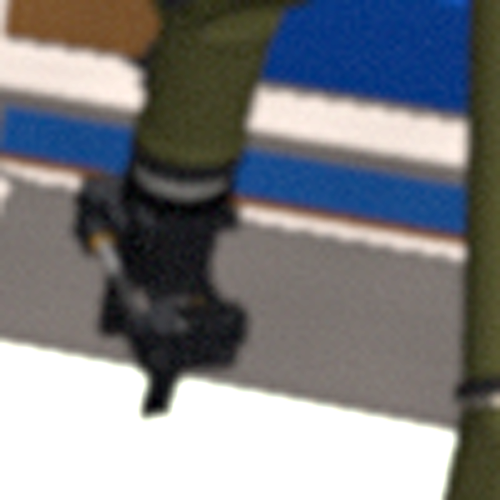

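Call:
{"name": "move_arm", "arguments": {"series": [[-1,27,54,4,0.054],[-1,27,54,4,0.054],[-1,27,54,4,0.054],[-1,27,54,4,0.054],[-1,27,54,4,0.054],[-1,27,54,4,0.054],[-1,27,54,4,0.054],[-1,27,54,4,0.054],[-1,27,54,4,0.054],[-1,27,54,4,0.054],[-1,27,54,4,0.054],[-1,27,54,4,0.054]]}}

```text
clock: 1.65
ee_pos: [0.6036, 0.0903, 0.3037]
tcp_rot: [-180.0, 0.0, 63.7]
ft_force: [1.3, -0.7, 0.6]
width: 1.0
```

Run:
```python
from h import *
s=snap('wrist','w1');print(s['joint_positions'].round(1),s['ee_pos'].round(4),s['tcp_rot'].round(1))
```

```text
[ -1.6  36.1 -20.   88.6  13.8  57.8 -51.7] [0.6036 0.0903 0.3037] [-180.     0.    63.7]
```

View pics/w1.png

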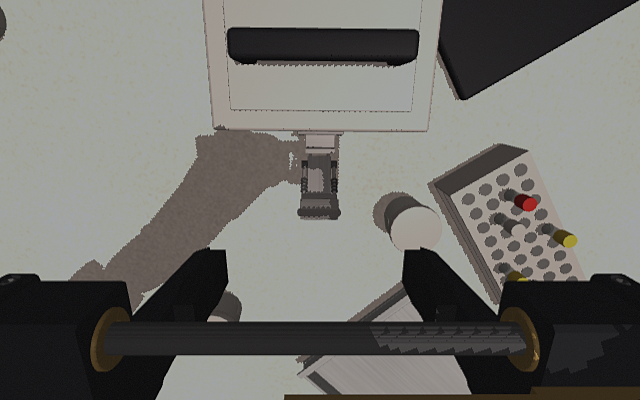

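Run:
```python
from h import *
P,c=cloud('w1')
x=P.reshape(-1,3)
m=(x[:,2]>.145)&(x[:,2]<.156)&(np.hypot(x[:,0]-.66,x[:,1]-.19)<.2)
r=cv2.minAreaRect((x[m][:,:2]*1000).astype(np.float32));print(r)
m=(x[:,2]>.18)&(x[:,2]<.2)&(np.hypot(x[:,0]-.66,x[:,1]-.19)<.12)
print(cv2.minAreaRect((x[m][:,:2]*1000).astype(np.float32)),np.median(x[m][:,2]))
im=c[110:240,270:370,::-1];cv2.imwrite('pics/w1z.png',cv2.resize(im,None,fx=6,fy=4.6,interpolation=cv2.INTER_CUBIC))
# front edge line: row where lid ends, sample
for u in(230,260,290,360,390,420):
    col=P[100:150,u]; k=np.where(col[:,2]>.14)[0].max(); print(u,100+k,col[k].round(4))
# latch pts in local frame yaw 63.5
a=np.radians(63.5);X=np.array([np.cos(a),np.sin(a)]);Y=np.array([-np.sin(a),np.cos(a)])
for v in range(128,222,3):
    print(v,[tuple((np.r_[(P[v,u,:2]-[.658,.191])@X,(P[v,u,:2]-[.658,.191])@Y,P[v,u,2]]*1000).round().astype(int)) for u in(300,304,310,320,330,336,340)])
```

```text
((636.4097900390625, 145.4130859375), (172.21380615234375, 185.17820739746094), 63.6922492980957)
((658.98583984375, 190.75682067871094), (20.4315128326416, 130.11184692382812), 63.14242172241211) 0.19188615711584478
230 129 [0.5629 0.1708 0.1484]
260 129 [0.5861 0.1595 0.1502]
290 130 [0.6084 0.1474 0.1493]
360 130 [0.6616 0.1213 0.151 ]
390 131 [0.6846 0.1086 0.1474]
420 131 [0.7074 0.0974 0.1481]
128 [(np.int64(-59), np.int64(16), np.int64(150)), (np.int64(-59), np.int64(13), np.int64(149)), (np.int64(-59), np.int64(8), np.int64(150)), (np.int64(-59), np.int64(-1), np.int64(150)), (np.int64(-59), np.int64(-9), np.int64(149)), (np.int64(-59), np.int64(-14), np.int64(150)), (np.int64(-59), np.int64(-17), np.int64(149))]
131 [(np.int64(-62), np.int64(17), np.int64(147)), (np.int64(-62), np.int64(13), np.int64(147)), (np.int64(-62), np.int64(8), np.int64(146)), (np.int64(-62), np.int64(-1), np.int64(147)), (np.int64(-62), np.int64(-9), np.int64(145)), (np.int64(-62), np.int64(-14), np.int64(147)), (np.int64(-62), np.int64(-18), np.int64(146))]
134 [(np.int64(-65), np.int64(17), np.int
[... 9140 characters left out ...]
np.int64(-193), np.int64(-32), np.int64(0))]
218 [(np.int64(-197), np.int64(24), np.int64(1)), (np.int64(-145), np.int64(14), np.int64(138)), (np.int64(-145), np.int64(8), np.int64(137)), (np.int64(-145), np.int64(-1), np.int64(139)), (np.int64(-145), np.int64(-11), np.int64(140)), (np.int64(-145), np.int64(-17), np.int64(139)), (np.int64(-197), np.int64(-32), np.int64(1))]
221 [(np.int64(-201), np.int64(24), np.int64(2)), (np.int64(-202), np.int64(19), np.int64(-1)), (np.int64(-202), np.int64(10), np.int64(0)), (np.int64(-202), np.int64(-4), np.int64(0)), (np.int64(-202), np.int64(-18), np.int64(0)), (np.int64(-202), np.int64(-27), np.int64(0)), (np.int64(-202), np.int64(-32), np.int64(0))]
```

View pics/w1z.png

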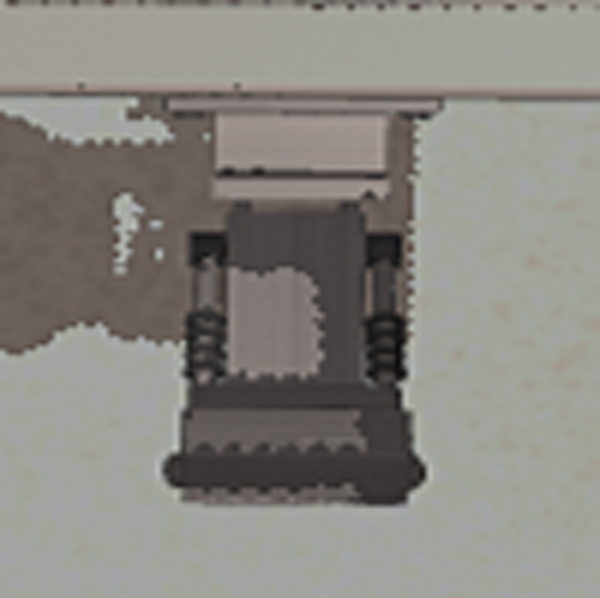

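```bash
cat > lk.py <<'E'
import numpy as np
PV=np.array([-84,90.])
def link(g):  # grip (x,z) -> theta, phi, lip, corner pts ; pin outward branch
    g=np.array(g,float);d=g-PV;D=np.hypot(*d);L=np.hypot(56,8)
    ca=(18**2+D*D-L*L)/(2*18*D)
    if abs(ca)>1:return None
    b=np.arctan2(d[1],d[0]);out=[]
    for s in(1,-1):
        a=b+s*np.arccos(ca);p=PV+18*np.array([np.cos(a),np.sin(a)])
        th=np.arctan2(-(p[0]-PV[0]),-(p[1]-PV[1]))
        e=g-p
        # e=56*z-8*x ; z=(-sf,cf) x=(cf,sf)
        f=np.arctan2(e[1],e[0])-np.arctan2(56,-8)
        x=np.array([np.cos(f),np.sin(f)]);z=np.array([-x[1],x[0]])
        out.append((round(th,2),round(np.degrees(f),1),(g+14*x-5*z).round(1),(g+14*x+8*z).round(1),(g-2*x+8*z).round(1)))
    return out
E
python3 - <<'E'
from h import *
from lk import *
P,c=cloud('w1');x=P.reshape(-1,3)
a=np.radians(63.5);X=np.array([np.cos(a),np.sin(a)]);Y=np.array([-np.sin(a),np.cos(a)])
l=np.c_[(x[:,:2]-[.659,.1905])@X,(x[:,:2]-[.659,.1905])@Y,x[:,2]]*1000
m=(np.abs(l[:,0]+135)<25)&(np.abs(l[:,1])>18.3)&(np.abs(l[:,1])<26)&(l[:,2]>110);print(l[m].round(1))
for g in[(-143,131),(-142,133),(-130,148),(-120,152),(-110,154),(-100,154),(-92,152),(-90,148),(-90,144),(-90,140),(-90,138),(-92,138),(-94,138)]:print(g,link(g))
E
```

```text
[[-119.3   18.7  112.2]
 [-120.8   18.8  110.5]
 [-121.8   18.8  110.7]
 [-122.    18.7  113.9]
 [-123.1   18.7  113.8]
 [-124.7   19.8  111.9]
 [-124.6   18.8  112.2]
 [-125.5   18.8  112.7]
 [-127.4   18.6  116.9]
 [-127.9   18.6  118.9]
 [-129.    18.6  118.8]
 [-129.7   18.5  119.7]
 [-126.2   18.7  137.7]
 [-126.4   18.6  140.3]
 [-127.1   18.6  141. ]
 [-128.    18.6  141.2]
 [-128.4   18.5  143.2]
 [-129.2   18.5  143.6]
 [-129.5   18.4  145.7]
 [-130.7   18.5  145. ]
 [-131.4   18.4  145.9]
 [-137.    20.   132.5]
 [-132.    18.4  147.1]
 [-137.6   21.   133.7]
 [-137.6   20.   133.6]
 [-133.3   18.5  146. ]
 [-137.5  -18.7  133.6]
 [-139.2   22.   132. ]
 [-138.6   21.   133.8]
 [-138.    19.9  135.5]
 [-134.4   18.5  145.7]
 [-138.2  -18.7  134.5]
 [-138.8  -19.8  132.8]
 [-139.7   22.   133.5]
 [-139.5   21.   134. ]
 [-138.7   19.9  136.4]
 [-135.9   18.6  144.3]
 [-139.   -18.7  135. ]
 [-139.9  -19.8  132.6]
 [-140.5   21.9  134.2]
 [-140.4   21.   134.5]
 [-140.    19.9  135.5]
 [-137.2   18.6  143.3]
 [-140.3  -18.7  134.4]
 [-140.5  -19.7  133.9]
 [-141.8   22.   133
[... 2676 characters left out ...]
-94.2, 147.1]))]
(-90, 138) [(np.float64(1.13), np.float64(-18.6), array([-78.3, 128.8]), array([-74.2, 141.1]), array([-89.3, 146.2])), (np.float64(-1.38), np.float64(16.6), array([-75.2, 137.2]), array([-78.9, 149.7]), array([-94.2, 145.1]))]
(-92, 138) [(np.float64(1.11), np.float64(-16.4), array([-80. , 129.3]), array([-76.3, 141.7]), array([-91.7, 146.2])), (np.float64(-1.44), np.float64(19.1), array([-77.1, 137.8]), array([-81.4, 150.1]), array([-96.5, 144.9]))]
(-94, 138) [(np.float64(1.09), np.float64(-14.2), array([-81.7, 129.7]), array([-78.5, 142.3]), array([-94. , 146.2])), (np.float64(-1.51), np.float64(21.5), array([-79.1, 138.5]), array([-83.9, 150.6]), array([-98.8, 144.7]))]
```

The wrist view shows the keeper lip at (320,150), the lever between rows 158 and 192, and the hook with its studs at about (298..341, 212). The lever is at about 1.9 rad and the claw leans out about 40°. I'll go down and pinch the studs.

Call:
{"name": "move_arm", "arguments": {"series": [[-1,-3.8,-13.2,-40,0],[-1,-3.9,-13.2,-40,0],[-1,0,0,-40,0],[-1,0,0,-30,0],[-1,0,0,-24,0],[-1,0,0,0,0]]}}

```text
clock: 2.45
ee_pos: [0.5937, 0.0618, 0.1279]
tcp_rot: [-179.8, 0.2, 63.6]
ft_force: [0.5, 0.4, 0.8]
width: 0.999
```

Run:
```python
from h import *
snap('wrist','w2');snap('side','d2')
im=cv2.imread('pics/d2.png')[140:260,240:360];cv2.imwrite('pics/d2z.png',cv2.resize(im,None,fx=5,fy=5,interpolation=cv2.INTER_CUBIC))
```

```text
(no output)
```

View pics/w2.png

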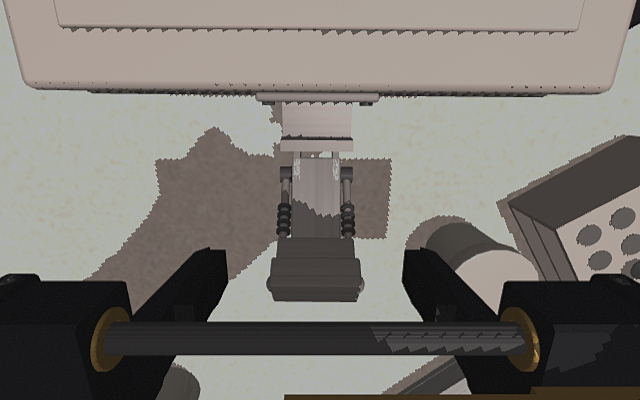

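View pics/d2z.png

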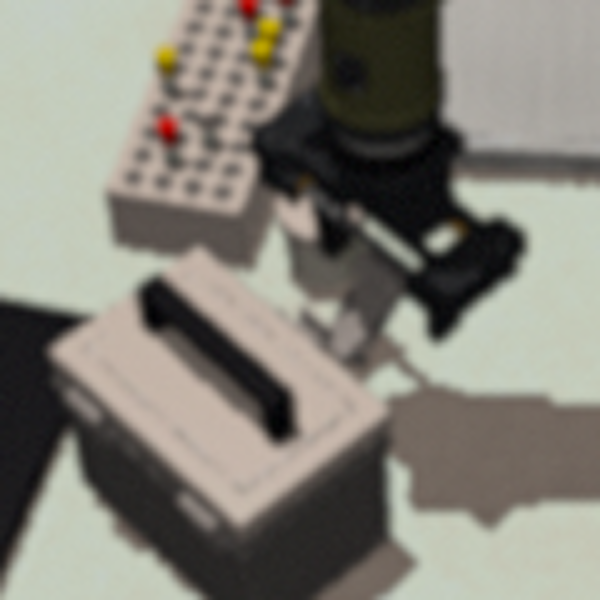

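Run:
```python
from h import *
print(status.observe()['ee_pos'].round(4))
P,c=cloud('w2')
a=np.radians(63.5);X=np.array([np.cos(a),np.sin(a)]);Y=np.array([-np.sin(a),np.cos(a)])
L=np.dstack([(P[...,:2]-[.659,.1905])@X,(P[...,:2]-[.659,.1905])@Y,P[...,2]])*1000
for v in range(274,300,3): print(v,[(u,L[v,u].round(0).tolist()) for u in(266,268,270,272,316,358,360,362,364) if L[v,u,2]>50])
print([L[v,318].round(0).tolist() for v in (60,100,120,130,137,142,148,240,250,260,275,290,298)])
```

```text
[0.5956 0.0623 0.1302]
274 [(270, [-130.0, 18.0, 144.0]), (272, [-130.0, 18.0, 144.0]), (316, [-129.0, 0.0, 145.0]), (358, [-130.0, -16.0, 143.0]), (360, [-130.0, -17.0, 144.0])]
277 [(268, [-139.0, 21.0, 131.0]), (270, [-130.0, 18.0, 145.0]), (272, [-130.0, 17.0, 146.0]), (316, [-130.0, 0.0, 145.0]), (358, [-130.0, -16.0, 145.0]), (360, [-130.0, -17.0, 145.0])]
280 [(268, [-138.0, 21.0, 134.0]), (270, [-131.0, 18.0, 146.0]), (272, [-131.0, 18.0, 145.0]), (316, [-131.0, 0.0, 146.0]), (358, [-131.0, -16.0, 146.0]), (360, [-131.0, -17.0, 146.0]), (362, [-138.0, -19.0, 134.0])]
283 [(266, [-141.0, 22.0, 132.0]), (268, [-140.0, 21.0, 134.0]), (270, [-131.0, 18.0, 148.0]), (272, [-132.0, 17.0, 147.0]), (316, [-131.0, 0.0, 148.0]), (358, [-132.0, -16.0, 147.0]), (360, [-132.0, -17.0, 146.0]), (362, [-139.0, -19.0, 135.0]), (364, [-141.0, -20.0, 133.0])]
286 [(268, [-141.0, 21.0, 134.0]), (270, [-132.0, 18.0, 148.0]), (272, [-133.0, 17.0, 148.0]), (316, [-133.0, 0.0, 147.0]), (358, [-132.0, -16.0, 148.0]), (360, [-132.0, -16.0, 148.0]), (362, [-141.0, -19.0, 135.0])]
289 [(268, [-142.0, 21.0, 135.0]), (270, [-142.0, 20.0, 136.0]), (272, [-135.0, 18.0, 146.0]), (316, [-135.0, 0.0, 146.0]), (358, [-135.0, -16.0, 146.0]), (360, [-135.0, -17.0, 146.0]), (362, [-143.0, -19.0, 134.0])]
292 [(272, [-138.0, 18.0, 143.0]), (316, [-138.0, 0.0, 144.0]), (358, [-138.0, -16.0, 144.0])]
295 [(272, [-142.0, 19.0, 141.0]), (316, [-141.0, 0.0, 142.0]), (358, [-141.0, -17.0, 141.0])]
298 [(316, [-143.0, 0.0, 141.0])]
[[-53.0, 0.0, 151.0], [-65.0, 0.0, 146.0], [-72.0, -0.0, 130.0], [-76.0, -0.0, 129.0], [-78.0, -0.0, 132.0], [-79.0, -0.0, 141.0], [-81.0, -0.0, 140.0], [-128.0, -1.0, 117.0], [-131.0, -0.0, 120.0], [-127.0, -0.0, 138.0], [-130.0, -0.0, 145.0], [-136.0, -0.0, 145.0], [-144.0, -0.0, 140.0]]
```

The studs sit at about (268,285) and (362,285), centred between the fingers. Closing now.

Call:
{"name": "move_arm", "arguments": {"series": [[0.6,0,0,0,0],[1,0,0,0,0],[1,0,0,0,0],[1,0,0,0,0],[1,0,0,0,0],[1,0,0,0,0]]}}

```text
clock: 3.3
ee_pos: [0.5947, 0.0622, 0.1296]
tcp_rot: [-179.9, 0.1, 63.6]
ft_force: [-1.4, -0.5, 0.8]
width: 0.447
```

Call:
{"name": "move_arm", "arguments": {"series": [[1,2.7,5.4,8,0],[1,2.7,5.3,8,0],[1,2.7,5.4,4,0],[1,2.7,5.3,3,0],[1,2.7,5.4,1,0],[1,2.7,5.3,1,0],[1,2,4,0,0],[1,2,4.1,0,0],[1,2,4,0,0],[1,2,4.1,0,0],[1,0,0,0,0],[1,0,0,0,0]]}}

```text
clock: 4.8
ee_pos: [0.6197, 0.1107, 0.1548]
tcp_rot: [180.0, -0.0, 63.6]
ft_force: [-2.3, -0.9, 0.3]
width: 0.443
```

```bash
cat >> h.py <<'E'
def loc(f,O=(.659,.1905),yaw=63.5):
    P,c=cloud(f)
    a=np.radians(yaw);X=np.array([np.cos(a),np.sin(a)]);Y=np.array([-np.sin(a),np.cos(a)])
    return np.dstack([(P[...,:2]-O)@X,(P[...,:2]-O)@Y,P[...,2]])*1000
E
python3 - <<'E'
from h import *
s=snap('wrist','w3')
L=loc('w3');print(s['ee_pos'].round(4),s['width'])
for v in range(60,390,8): print(v,[L[v,u].round(0).tolist() for u in(290,316,340)])
E
```

```text
[0.6197 0.1107 0.1548] 0.4429016010822585
60 [[1.0, 6.0, 192.0], [1.0, -1.0, 193.0], [1.0, -7.0, 194.0]]
68 [[-1.0, 6.0, 192.0], [-1.0, -1.0, 192.0], [-1.0, -7.0, 192.0]]
76 [[-3.0, 6.0, 192.0], [-3.0, -1.0, 190.0], [-3.0, -7.0, 192.0]]
84 [[-5.0, 6.0, 192.0], [-5.0, -1.0, 192.0], [-5.0, -7.0, 192.0]]
92 [[-7.0, 6.0, 192.0], [-7.0, -1.0, 191.0], [-7.0, -7.0, 193.0]]
100 [[-9.0, 6.0, 190.0], [-9.0, -1.0, 191.0], [-9.0, -7.0, 191.0]]
108 [[-13.0, 9.0, 152.0], [-13.0, -1.0, 151.0], [-12.0, -10.0, 153.0]]
116 [[-16.0, 9.0, 152.0], [-15.0, -1.0, 153.0], [-16.0, -10.0, 151.0]]
124 [[-18.0, 9.0, 153.0], [-18.0, -1.0, 153.0], [-19.0, -10.0, 152.0]]
132 [[-22.0, 9.0, 153.0], [-22.0, -1.0, 151.0], [-22.0, -10.0, 152.0]]
140 [[-25.0, 10.0, 153.0], [-25.0, -1.0, 151.0], [-25.0, -10.0, 152.0]]
148 [[-28.0, 10.0, 153.0], [-28.0, -1.0, 152.0], [-28.0, -10.0, 152.0]]
156 [[-31.0, 10.0, 152.0], [-31.0, -1.0, 153.0], [-31.0, -11.0, 152.0]]
164 [[-34.0, 10.0, 152.0], [-35.0, -1.0, 152.0], [-35.0, -11.0, 150.0]]
172 [[-38.0, 10.0, 151.0], [-38.0, -1.0, 152.0], [-38.0, -11.0, 152.0]]
180 [[-41.0, 10.0, 1
[... 1207 characters left out ...]
6 [[-110.0, 12.0, 149.0], [-111.0, -1.0, 148.0], [-223.0, -27.0, -0.0]]
324 [[-62.0, 6.0, 216.0], [-62.0, -1.0, 216.0], [-62.0, -7.0, 216.0]]
332 [[-63.0, 6.0, 218.0], [-62.0, -1.0, 218.0], [-63.0, -7.0, 218.0]]
340 [[-64.0, 6.0, 219.0], [-64.0, -1.0, 219.0], [-65.0, -7.0, 219.0]]
348 [[-65.0, 6.0, 220.0], [-66.0, -1.0, 220.0], [-66.0, -7.0, 220.0]]
356 [[-274.0, 26.0, 1.0], [-274.0, -2.0, 0.0], [-274.0, -28.0, 1.0]]
364 [[-285.0, 26.0, -0.0], [-285.0, -2.0, 1.0], [-285.0, -28.0, 0.0]]
372 [[-297.0, 26.0, -0.0], [-296.0, -2.0, 0.0], [-295.0, -29.0, 1.0]]
380 [[-308.0, 27.0, -0.0], [-307.0, -2.0, 0.0], [-307.0, -29.0, 0.0]]
388 [[-318.0, 27.0, 1.0], [-319.0, -2.0, -0.0], [-318.0, -29.0, 1.0]]
```

View pics/w3.png

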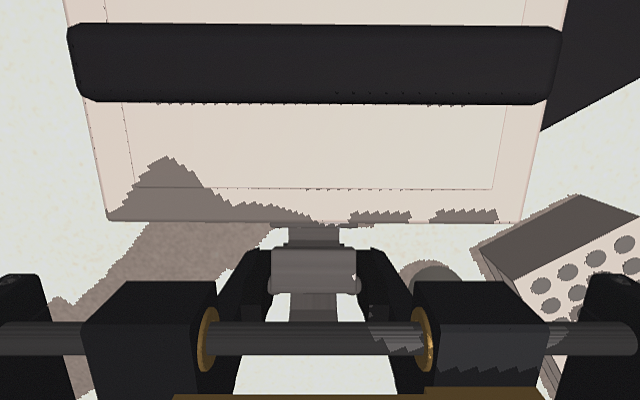

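Claw is held at tilt -20°, lip above the slot (hook top in rows 252-292). I'll move it in 2.5 mm, then lower it.

Call:
{"name": "move_arm", "arguments": {"series": [[1,1.1,2.2,0,0],[1,0,0,-4,0],[1,0,0,-4,0],[1,0,0,-3,0],[1,0,0,-2,0],[1,0,0,0,0],[1,0,0,0,0]]}}

```text
clock: 5.72
ee_pos: [0.6205, 0.1122, 0.1413]
tcp_rot: [-180.0, 0.1, 63.6]
ft_force: [-0.8, -1.5, -0.7]
width: 0.441
```

Run:
```python
from h import *
s=snap('wrist','w4')
L=loc('w4');print(s['ee_pos'].round(4),s['width'],s['ft_force'])
for v in range(200,320,6): print(v,[L[v,u].round(0).tolist() for u in(300,316)])
```

```text
[0.6205 0.1122 0.1413] 0.44103671757662977 [-0.75274061 -1.4782884  -0.69275339]
200 [[-44.0, 5.0, 152.0], [-44.0, -1.0, 152.0]]
206 [[-47.0, 5.0, 149.0], [-47.0, -1.0, 150.0]]
212 [[-49.0, 5.0, 150.0], [-49.0, -1.0, 150.0]]
218 [[-52.0, 5.0, 150.0], [-52.0, -1.0, 150.0]]
224 [[-55.0, 5.0, 150.0], [-54.0, -1.0, 151.0]]
230 [[-57.0, 5.0, 150.0], [-57.0, -1.0, 150.0]]
236 [[-60.0, 5.0, 149.0], [-60.0, -1.0, 150.0]]
242 [[-64.0, 6.0, 147.0], [-64.0, -1.0, 147.0]]
248 [[-68.0, 6.0, 144.0], [-67.0, -1.0, 145.0]]
254 [[-69.0, 6.0, 147.0], [-70.0, -1.0, 146.0]]
260 [[-72.0, 6.0, 148.0], [-72.0, -1.0, 148.0]]
266 [[-74.0, 6.0, 148.0], [-74.0, -1.0, 148.0]]
272 [[-77.0, 6.0, 149.0], [-76.0, -1.0, 150.0]]
278 [[-78.0, 6.0, 151.0], [-79.0, -1.0, 150.0]]
284 [[-81.0, 6.0, 152.0], [-81.0, -1.0, 151.0]]
290 [[-83.0, 6.0, 152.0], [-83.0, -1.0, 153.0]]
296 [[-116.0, 8.0, 108.0], [-116.0, -1.0, 108.0]]
302 [[-119.0, 8.0, 109.0], [-120.0, -1.0, 108.0]]
308 [[-123.0, 8.0, 109.0], [-123.0, -1.0, 110.0]]
314 [[-126.0, 8.0, 112.0], [-126.0, -1.0, 111.0]]
```

View pics/w4.png

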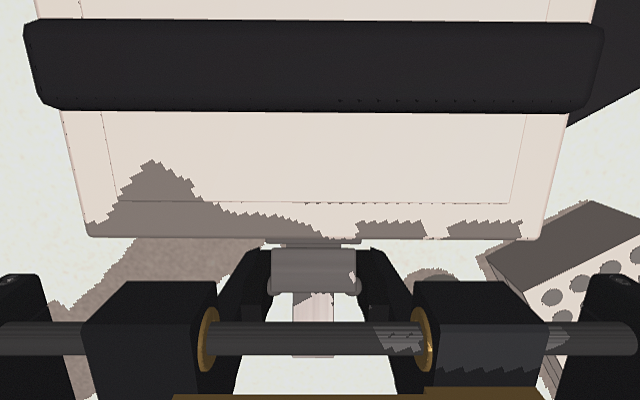

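Call:
{"name": "move_arm", "arguments": {"series": [[1,0,0,-1.5,0],[1,0,0,-1.5,0],[1,0,0,0,0],[1,0,0,0,0]]}}

```text
clock: 6.28
ee_pos: [0.6207, 0.1129, 0.1387]
tcp_rot: [180.0, -0.0, 63.6]
ft_force: [-2.4, -2.3, -0.2]
width: 0.44
```

Run:
```python
from h import *
s=snap('wrist','w5')
L=loc('w5');print(s['ee_pos'].round(4),s['width'],s['ft_force'])
for v in range(236,320,6): print(v,[L[v,u].round(0).tolist() for u in(300,316)])
```

```text
[0.6207 0.1129 0.1387] 0.43997128532769275 [-2.37702466 -2.34514186 -0.19427432]
236 [[-58.0, 5.0, 151.0], [-58.0, -1.0, 150.0]]
242 [[-61.0, 6.0, 149.0], [-61.0, -1.0, 150.0]]
248 [[-67.0, 6.0, 143.0], [-66.0, -1.0, 143.0]]
254 [[-69.0, 6.0, 143.0], [-69.0, -1.0, 144.0]]
260 [[-71.0, 6.0, 144.0], [-71.0, -1.0, 146.0]]
266 [[-73.0, 6.0, 146.0], [-73.0, -1.0, 146.0]]
272 [[-76.0, 6.0, 147.0], [-76.0, -1.0, 147.0]]
278 [[-78.0, 6.0, 147.0], [-77.0, -1.0, 150.0]]
284 [[-80.0, 6.0, 150.0], [-80.0, -1.0, 149.0]]
290 [[-82.0, 6.0, 151.0], [-82.0, -1.0, 150.0]]
296 [[-117.0, 8.0, 103.0], [-117.0, -1.0, 103.0]]
302 [[-120.0, 8.0, 104.0], [-120.0, -1.0, 105.0]]
308 [[-123.0, 8.0, 106.0], [-123.0, -1.0, 106.0]]
314 [[-127.0, 8.0, 107.0], [-126.0, -1.0, 107.0]]
```

Hook is seated with the lip about 8 mm down in the slot. Release and rise.

Call:
{"name": "move_arm", "arguments": {"series": [[0,0,0,0,0],[-0.4,0,0,0,0],[-0.4,0,0,0,0],[-0.4,0,0,20,0],[-0.4,0,0,40,0],[-0.4,-5,-10,30,0],[-0.4,-12,-24,0,0],[1,-9,-18,0,0],[1,0,0,0,0]]}}

```text
clock: 7.45
ee_pos: [0.594, 0.0587, 0.2284]
tcp_rot: [-180.0, 0.1, 63.5]
ft_force: [-0.2, 0.3, -0.5]
width: 0.5
```

Run:
```python
from h import *
s=snap('wrist','w6')
L=loc('w6');print(s['ee_pos'].round(4),s['width'],s['ft_force'])
for v in range(110,330,6): print(v,[L[v,u].round(0).tolist() for u in(300,316,325)])
```

```text
[0.594  0.0587 0.2284] 0.5002916121046816 [-0.24629872  0.30903736 -0.51199507]
110 [[-74.0, 8.0, 148.0], [-74.0, -1.0, 146.0], [-74.0, -7.0, 146.0]]
116 [[-78.0, 8.0, 149.0], [-78.0, -1.0, 148.0], [-78.0, -7.0, 148.0]]
122 [[-81.0, 8.0, 150.0], [-81.0, -1.0, 150.0], [-81.0, -7.0, 150.0]]
128 [[-85.0, 9.0, 147.0], [-85.0, -1.0, 147.0], [-85.0, -7.0, 145.0]]
134 [[-90.0, 9.0, 136.0], [-90.0, -2.0, 136.0], [-90.0, -8.0, 136.0]]
140 [[-99.0, 11.0, 99.0], [-99.0, -2.0, 99.0], [-99.0, -9.0, 100.0]]
146 [[-104.0, 11.0, 100.0], [-103.0, -2.0, 101.0], [-103.0, -9.0, 101.0]]
152 [[-108.0, 11.0, 101.0], [-108.0, -2.0, 101.0], [-108.0, -9.0, 102.0]]
158 [[-113.0, 11.0, 103.0], [-112.0, -2.0, 104.0], [-112.0, -9.0, 103.0]]
164 [[-117.0, 11.0, 104.0], [-117.0, -2.0, 105.0], [-117.0, -9.0, 103.0]]
170 [[-122.0, 11.0, 105.0], [-121.0, -2.0, 106.0], [-122.0, -9.0, 104.0]]
176 [[-126.0, 11.0, 107.0], [-126.0, -2.0, 106.0], [-126.0, -9.0, 106.0]]
182 [[-131.0, 11.0, 107.0], [-131.0, -2.0, 107.0], [-130.0, -9.0, 109.0]]
188 [[-136.0, 11.0, 108.0], [-135.0, -2.0, 109.0], [-135.0, -9.0, 110.0]]
194 [[-14
[... 926 characters left out ...]
-273.0, 18.0, 0.0], [-273.0, -2.0, -0.0], [-273.0, -13.0, 0.0]]
278 [[-281.0, 18.0, 1.0], [-282.0, -2.0, -1.0], [-281.0, -13.0, 1.0]]
284 [[-290.0, 18.0, -0.0], [-290.0, -2.0, -0.0], [-290.0, -13.0, 0.0]]
290 [[-298.0, 18.0, 1.0], [-298.0, -2.0, 1.0], [-299.0, -13.0, -1.0]]
296 [[-308.0, 18.0, -1.0], [-308.0, -2.0, -0.0], [-308.0, -13.0, 0.0]]
302 [[-316.0, 18.0, -0.0], [-317.0, -2.0, -1.0], [-317.0, -14.0, -0.0]]
308 [[-325.0, 18.0, 0.0], [-326.0, -2.0, -0.0], [-325.0, -14.0, 1.0]]
314 [[-334.0, 19.0, 1.0], [-334.0, -2.0, 0.0], [-335.0, -14.0, -1.0]]
320 [[-344.0, 19.0, 0.0], [-343.0, -2.0, 1.0], [-344.0, -14.0, -0.0]]
326 [[-120.0, 3.0, 290.0], [-120.0, -1.0, 290.0], [-120.0, -3.0, 290.0]]
```

View pics/w6.png

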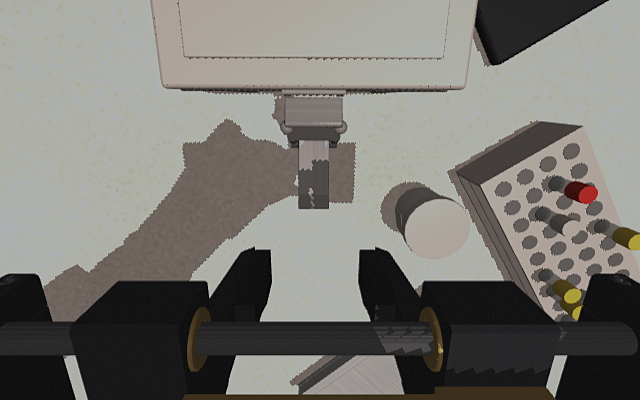

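Hook stays on the keeper; the lever is level-ish at columns 300-328, down to row 208, with its end bent up. Closing the fingers and going to above the lever.

Call:
{"name": "move_arm", "arguments": {"series": [[1,3.1,6.3,-15,0],[1,3.1,6.3,-15,0],[1,0,0,-15,0],[1,0,0,-15,0],[1,0,0,-15,0],[1,0,0,-10,0],[1,0,0,-10,0],[1,0,0,-10,0],[1,0,0,0,0],[1,0,0,0,0]]}}

```text
clock: 8.75
ee_pos: [0.6011, 0.0735, 0.124]
tcp_rot: [180.0, -0.0, 63.6]
ft_force: [-0.1, 0.8, 0.4]
width: 0.004
```

Run:
```python
from h import *
s=snap('wrist','w7');snap('side','d7')
L=loc('w7');print(s['ee_pos'].round(4),s['width'],s['ft_force'],((s['ee_pos'][0]-.659)*.446+(s['ee_pos'][1]-.1905)*.895))
for v in range(150,330,8): print(v,[L[v,u].round(0).tolist() for u in(300,316)])
```

```text
[0.6011 0.0735 0.124 ] 0.0036716744047565987 [-0.12712821  0.7527769   0.42128251] -0.1305123138540468
150 [[-69.0, 5.0, 129.0], [-69.0, -1.0, 129.0]]
158 [[-72.0, 5.0, 131.0], [-72.0, -1.0, 131.0]]
166 [[-72.0, 5.0, 145.0], [-72.0, -1.0, 145.0]]
174 [[-75.0, 5.0, 145.0], [-74.0, -1.0, 147.0]]
182 [[-77.0, 5.0, 147.0], [-77.0, -1.0, 147.0]]
190 [[-80.0, 5.0, 147.0], [-80.0, -1.0, 147.0]]
198 [[-82.0, 5.0, 148.0], [-82.0, -1.0, 148.0]]
206 [[-85.0, 5.0, 149.0], [-84.0, -1.0, 150.0]]
214 [[-91.0, 5.0, 141.0], [-90.0, -1.0, 142.0]]
222 [[-110.0, 7.0, 99.0], [-110.0, -1.0, 99.0]]
230 [[-114.0, 7.0, 101.0], [-114.0, -1.0, 100.0]]
238 [[-118.0, 7.0, 101.0], [-118.0, -1.0, 101.0]]
246 [[-122.0, 7.0, 102.0], [-122.0, -1.0, 102.0]]
254 [[-121.0, 7.0, 112.0], [-121.0, -1.0, 112.0]]
262 [[-121.0, 6.0, 121.0], [-121.0, -1.0, 120.0]]
270 [[-122.0, 6.0, 127.0], [-120.0, -1.0, 129.0]]
278 [[-121.0, 6.0, 135.0], [-124.0, -1.0, 129.0]]
286 [[-121.0, 5.0, 140.0], [-129.0, -1.0, 128.0]]
294 [[-121.0, 5.0, 146.0], [-133.0, -1.0, 128.0]]
302 [[-121.0, 5.0, 150.0], [-121.0, -1.0, 151.0]]
310 [[-124.0, 5.0, 152.0], [-123.0, -1.0, 153.0]]
318 [[-127.0, 5.0, 152.0], [-127.0, -1.0, 153.0]]
326 [[-104.0, 3.0, 185.0], [-104.0, -1.0, 186.0]]
```

View pics/w7.png

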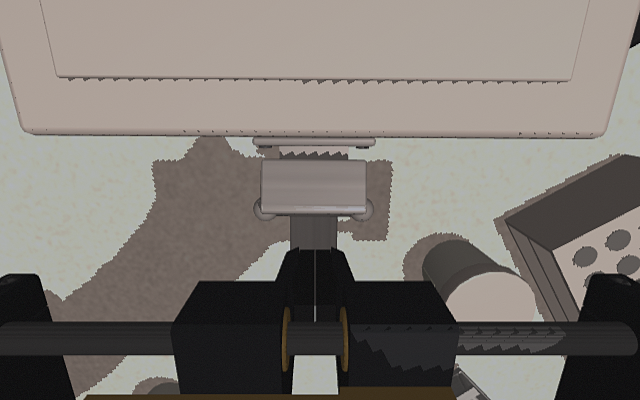

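Call:
{"name": "move_arm", "arguments": {"series": [[1,0,0,-7,0],[1,0,0,-7,0],[1,-0.5,-0.9,-7,0],[1,-0.4,-0.9,-7,0],[1,0,0,-6,0],[1,0,0,0,0]]}}

```text
clock: 9.6
ee_pos: [0.5996, 0.0715, 0.0892]
tcp_rot: [-180.0, 0.0, 63.6]
ft_force: [0.5, 0.4, 3.6]
width: 0.004
```

```bash
cat > st.py <<'E'
from h import *
import sys
n=sys.argv[1]
s=snap('wrist',n)
L=loc(n);print(s['ee_pos'].round(4),s['width'].round(3),s['ft_force'].round(1),((s['ee_pos'][0]-.659)*.446+(s['ee_pos'][1]-.1905)*.895).round(4))
for v in range(150,330,6):
    print(v,[L[v,u].round(0).tolist() for u in(285,316,346)])
E
python3 st.py w8
```

```text
Traceback (most recent call last):
  File "st.py", line 5, in <module>
    L=loc(n);print(s['ee_pos'].round(4),s['width'].round(3),s['ft_force'].round(1),((s['ee_pos'][0]-.659)*.446+(s['ee_pos'][1]-.1905)*.895).round(4))
                                        ^^^^^^^^^^^^^^^^
AttributeError: 'float' object has no attribute 'round'
```

View pics/w8.png

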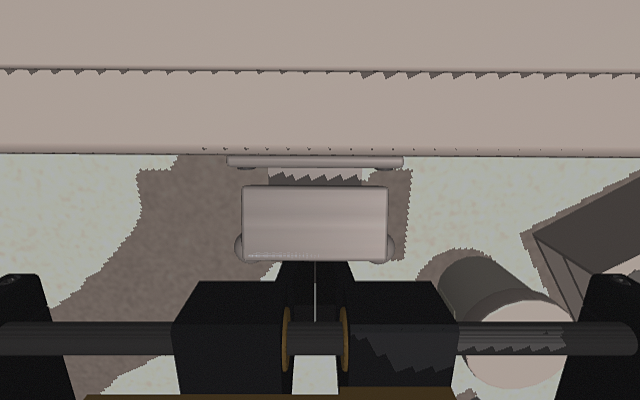

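Contact force is 3.6 N and the hook top (rows 187-262) stays level on the keeper. Continuing down.

Call:
{"name": "move_arm", "arguments": {"series": [[1,-0.2,-0.4,-7,0],[1,-0.2,-0.5,-7,0],[1,0,0,-6,0],[1,0,0,0,0]]}}

```text
clock: 10.15
ee_pos: [0.5988, 0.0702, 0.0687]
tcp_rot: [-179.9, 0.1, 63.6]
ft_force: [-0.4, -1.6, 0.0]
width: 0.006
```

```bash
sed -i "s/s\['width'\].round(3)/s['width']/" st.py; python3 st.py w9
```

```text
[0.5988 0.0702 0.0687] 0.005678829746282769 [-0.4 -1.6  0. ] -0.1345
150 [[nan, nan, nan], [nan, nan, nan], [nan, nan, nan]]
156 [[-62.0, 5.0, 147.0], [-62.0, 0.0, 147.0], [-62.0, -5.0, 147.0]]
162 [[-64.0, 5.0, 146.0], [-63.0, 0.0, 147.0], [-63.0, -5.0, 147.0]]
168 [[-65.0, 5.0, 146.0], [-65.0, -0.0, 146.0], [-64.0, -5.0, 147.0]]
174 [[-69.0, 7.0, 130.0], [-69.0, -0.0, 130.0], [-69.0, -6.0, 131.0]]
180 [[-71.0, 7.0, 129.0], [-71.0, -0.0, 130.0], [-70.0, -6.0, 130.0]]
186 [[-72.0, 7.0, 131.0], [-72.0, -0.0, 130.0], [-72.0, -7.0, 129.0]]
192 [[-72.0, 6.0, 135.0], [-72.0, -0.0, 134.0], [-72.0, -6.0, 134.0]]
198 [[-71.0, 5.0, 142.0], [-71.0, -0.0, 143.0], [-71.0, -5.0, 142.0]]
204 [[-72.0, 5.0, 143.0], [-71.0, -0.0, 144.0], [-72.0, -5.0, 143.0]]
210 [[-73.0, 6.0, 143.0], [-73.0, -0.0, 142.0], [-72.0, -5.0, 144.0]]
216 [[-74.0, 5.0, 144.0], [-73.0, -0.0, 144.0], [-74.0, -5.0, 144.0]]
222 [[-74.0, 5.0, 144.0], [-75.0, -0.0, 144.0], [-74.0, -5.0, 145.0]]
228 [[-76.0, 5.0, 144.0], [-76.0, -0.0, 144.0], [-76.0, -5.0, 144.0]]
234 [[-77.0, 5.0, 145.0], [-77.0, -0.0, 144.0], [-77.0, -5.0, 144.0
[... 363 characters left out ...]
0, 6.0, 145.0], [-83.0, -0.0, 146.0], [-84.0, -6.0, 145.0]]
276 [[-85.0, 6.0, 145.0], [-84.0, -0.0, 146.0], [-85.0, -6.0, 145.0]]
282 [[-86.0, 6.0, 145.0], [-85.0, -0.0, 146.0], [-86.0, -6.0, 145.0]]
288 [[-87.0, 6.0, 146.0], [-87.0, -0.0, 146.0], [-87.0, -6.0, 146.0]]
294 [[-89.0, 6.0, 145.0], [-88.0, -0.0, 146.0], [-88.0, -6.0, 146.0]]
300 [[-103.0, 8.0, 126.0], [-125.0, -0.0, 95.0], [-100.0, -7.0, 131.0]]
306 [[-106.0, 8.0, 124.0], [-126.0, -0.0, 96.0], [-101.0, -7.0, 131.0]]
312 [[-104.0, 7.0, 130.0], [-129.0, -0.0, 97.0], [-102.0, -7.0, 133.0]]
318 [[-104.0, 7.0, 132.0], [-131.0, -0.0, 97.0], [-104.0, -7.0, 132.0]]
324 [[-105.0, 7.0, 133.0], [-107.0, -0.0, 130.0], [-104.0, -7.0, 134.0]]
```

View pics/w9.png

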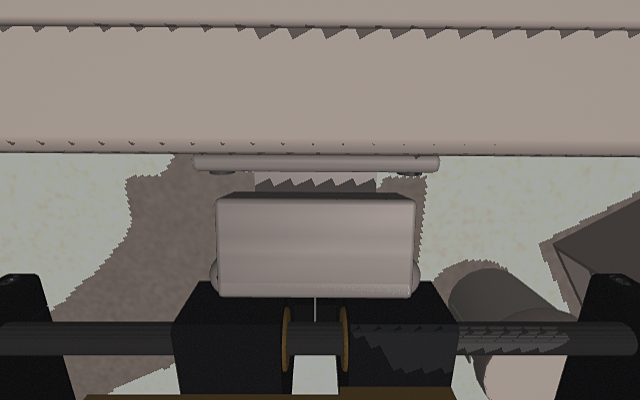

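Call:
{"name": "move_arm", "arguments": {"series": [[1,0,0,-5,0],[1,0,0,-5,0],[1,0,0,-5,0],[1,0,0,0,0]]}}

```text
clock: 10.7
ee_pos: [0.5992, 0.0707, 0.0542]
tcp_rot: [-180.0, 0.0, 63.7]
ft_force: [-0.3, 0.3, -0.3]
width: 0.001
```

```bash
python3 st.py w10|head -1
python3 - <<'E'
from h import *
snap('side','d10')
im=cv2.imread('pics/d10.png')[140:260,240:360];cv2.imwrite('pics/d10z.png',cv2.resize(im,None,fx=5,fy=5,interpolation=cv2.INTER_CUBIC))
E
```

```text
[0.5992 0.0707 0.0542] 0.0013950128366666617 [-0.3  0.3 -0.3] -0.1339
```

View pics/w10.png

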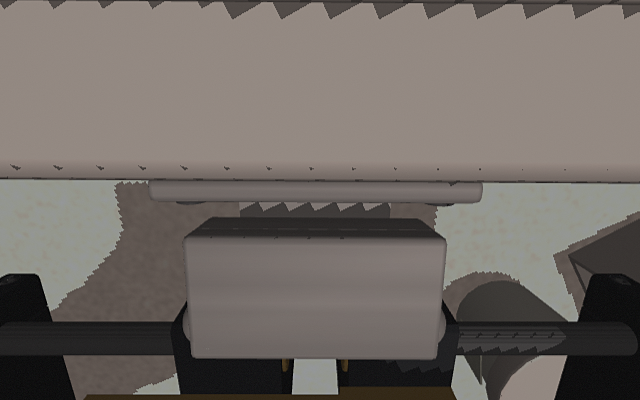

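View pics/d10z.png

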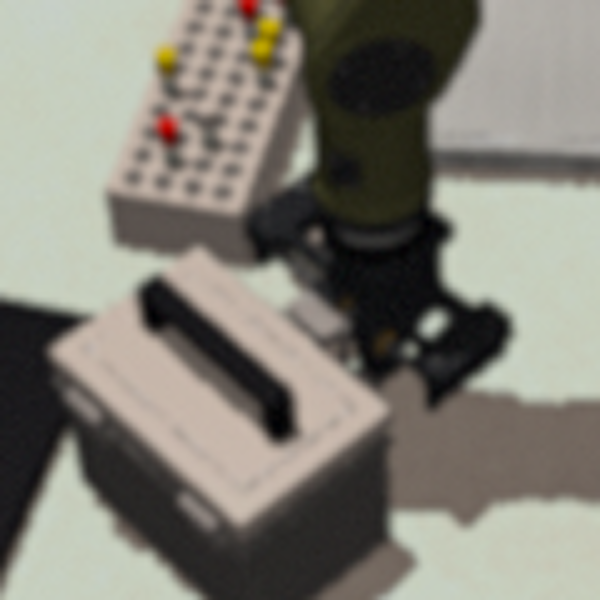

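Run:
```python
from h import *
L=loc('w10')
for v in range(190,366,6): print(v,[L[v,u].round(0).tolist() for u in(192,230,316,400,440)])
```

```text
190 [[nan, nan, nan], [nan, nan, nan], [nan, nan, nan], [nan, nan, nan], [nan, nan, nan]]
196 [[nan, nan, nan], [nan, nan, nan], [nan, nan, nan], [nan, nan, nan], [nan, nan, nan]]
202 [[nan, nan, nan], [-113.0, 50.0, -1.0], [-70.0, -0.0, 131.0], [nan, nan, nan], [nan, nan, nan]]
208 [[-116.0, 73.0, 0.0], [-116.0, 50.0, 0.0], [-71.0, -0.0, 130.0], [-116.0, -50.0, 0.0], [-116.0, -74.0, -0.0]]
214 [[-120.0, 73.0, 1.0], [-120.0, 51.0, -1.0], [-72.0, -0.0, 130.0], [-120.0, -51.0, -0.0], [-120.0, -75.0, -1.0]]
220 [[-124.0, 74.0, 0.0], [-71.0, 13.0, 136.0], [-72.0, -0.0, 134.0], [-72.0, -14.0, 134.0], [-124.0, -75.0, -1.0]]
226 [[-127.0, 73.0, 2.0], [nan, nan, nan], [nan, nan, nan], [nan, nan, nan], [-127.0, -75.0, 1.0]]
232 [[nan, nan, nan], [nan, nan, nan], [nan, nan, nan], [nan, nan, nan], [-131.0, -76.0, 0.0]]
238 [[nan, nan, nan], [nan, nan, nan], [nan, nan, nan], [nan, nan, nan], [nan, nan, nan]]
244 [[nan, nan, nan], [nan, nan, nan], [nan, nan, nan], [nan, nan, nan], [nan, nan, nan]]
250 [[nan, nan, nan], [nan, nan, nan], [nan, nan, nan], [nan, nan, nan], [nan, nan, nan]]
256 [[nan,
[... 1088 characters left out ...]
an, nan], [nan, nan, nan], [nan, nan, nan], [nan, nan, nan], [-87.0, -19.0, 141.0]]
334 [[nan, nan, nan], [nan, nan, nan], [nan, nan, nan], [nan, nan, nan], [-88.0, -19.0, 142.0]]
340 [[nan, nan, nan], [nan, nan, nan], [nan, nan, nan], [nan, nan, nan], [-104.0, -27.0, 125.0]]
346 [[nan, nan, nan], [nan, nan, nan], [nan, nan, nan], [nan, nan, nan], [-105.0, -27.0, 125.0]]
352 [[nan, nan, nan], [nan, nan, nan], [nan, nan, nan], [nan, nan, nan], [-106.0, -27.0, 126.0]]
358 [[-109.0, 27.0, 125.0], [-107.0, 19.0, 126.0], [nan, nan, nan], [nan, nan, nan], [-108.0, -28.0, 125.0]]
364 [[-110.0, 27.0, 125.0], [-110.0, 19.0, 125.0], [-232.0, -1.0, -0.0], [-109.0, -19.0, 125.0], [-109.0, -27.0, 126.0]]
```

Call:
{"name": "move_arm", "arguments": {"series": [[1,-2,-4,0,0],[1,-2,-4,10,0],[1,0,0,30,0],[1,0,0,40,0],[1,0,0,40,0],[1,0,0,30,0],[1,0,0,0,0]]}}

```text
clock: 11.68
ee_pos: [0.597, 0.0627, 0.2078]
tcp_rot: [179.7, -0.2, 63.6]
ft_force: [0.4, -0.2, 0.2]
width: 0.006
```

Run:
```python
from h import *
s=snap('wrist','w11');print(s['ee_pos'],s['ft_force'])
L=loc('w11')
for v in range(80,240,5): print(v,[L[v,u].round(0).tolist() for u in(300,316,330)])
```

```text
[0.59701695 0.0626578  0.20783785] [ 0.38127961 -0.2122227   0.17858612]
80 [[-53.0, 6.0, 151.0], [-53.0, -2.0, 150.0], [-53.0, -10.0, 151.0]]
85 [[-55.0, 6.0, 151.0], [-55.0, -2.0, 150.0], [-55.0, -10.0, 150.0]]
90 [[-58.0, 6.0, 150.0], [-58.0, -2.0, 149.0], [-58.0, -10.0, 149.0]]
95 [[-60.0, 6.0, 149.0], [-60.0, -2.0, 149.0], [-60.0, -10.0, 150.0]]
100 [[-63.0, 6.0, 145.0], [-63.0, -2.0, 146.0], [-63.0, -10.0, 147.0]]
105 [[-66.0, 7.0, 131.0], [-66.0, -3.0, 130.0], [-66.0, -11.0, 130.0]]
110 [[-69.0, 7.0, 130.0], [-69.0, -3.0, 130.0], [-69.0, -11.0, 131.0]]
115 [[-71.0, 7.0, 145.0], [-71.0, -3.0, 143.0], [-71.0, -11.0, 144.0]]
120 [[-74.0, 7.0, 144.0], [-74.0, -3.0, 145.0], [-74.0, -11.0, 143.0]]
125 [[-77.0, 7.0, 144.0], [-77.0, -3.0, 144.0], [-77.0, -11.0, 144.0]]
130 [[-80.0, 7.0, 144.0], [-80.0, -3.0, 145.0], [-80.0, -11.0, 145.0]]
135 [[-82.0, 7.0, 145.0], [-83.0, -3.0, 144.0], [-82.0, -11.0, 146.0]]
140 [[-85.0, 7.0, 145.0], [-85.0, -3.0, 145.0], [-85.0, -11.0, 146.0]]
145 [[-88.0, 7.0, 146.0], [-88.0, -3.0, 146.0], [-88.0, -11.0, 145.0]]
150 [[-103.0, 10.0, 65.0], [-103.0, -
[... 533 characters left out ...]
[[-156.0, 13.0, 0.0], [-156.0, -4.0, -1.0], [-156.0, -19.0, 1.0]]
195 [[-161.0, 13.0, 1.0], [-162.0, -4.0, 0.0], [-162.0, -19.0, -0.0]]
200 [[-167.0, 13.0, 1.0], [-167.0, -4.0, -0.0], [-168.0, -19.0, -1.0]]
205 [[-173.0, 13.0, -1.0], [-173.0, -4.0, 1.0], [-173.0, -19.0, 0.0]]
210 [[-179.0, 13.0, -0.0], [-179.0, -4.0, -1.0], [-179.0, -19.0, -1.0]]
215 [[-185.0, 14.0, -0.0], [-184.0, -4.0, 1.0], [-184.0, -19.0, 0.0]]
220 [[-190.0, 14.0, -0.0], [-190.0, -4.0, 0.0], [-190.0, -19.0, 0.0]]
225 [[-196.0, 14.0, 1.0], [-196.0, -4.0, -0.0], [-197.0, -20.0, -1.0]]
230 [[-202.0, 14.0, 0.0], [-202.0, -4.0, -0.0], [-203.0, -20.0, -1.0]]
235 [[-208.0, 14.0, 0.0], [-208.0, -4.0, -0.0], [-208.0, -20.0, 1.0]]
```

View pics/w11.png

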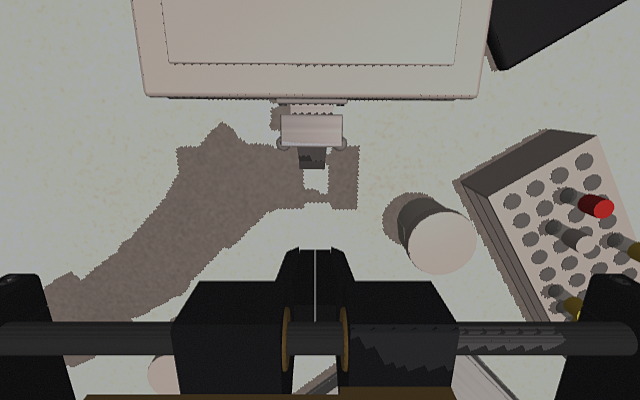

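The lever is at about 0.5 rad (points (-103,65) and (-116,42)), short of dead centre. I'll go down outside its end and push it inward.

Call:
{"name": "move_arm", "arguments": {"series": [[1,0,0,-40,0],[1,0,0,-40,0],[1,0,0,-40,0],[1,0,0,-30,0],[1,0,0,-13,0],[1,0,0,0,0],[1,1.3,2.7,0,0],[1,1.3,2.7,0,0],[1,1.3,2.7,0,0],[1,0.9,1.8,0,0],[1,0,0,0,0]]}}

```text
clock: 13.1
ee_pos: [0.6006, 0.073, 0.0419]
tcp_rot: [180.0, -0.0, 63.7]
ft_force: [-0.2, -0.6, 0.2]
width: 0.003
```

```bash
python3 st.py w12|head -1
```

```text
[0.6006 0.073  0.0419] 0.0025740212206073368 [-0.2 -0.6  0.2] -0.1312
```

View pics/w12.png

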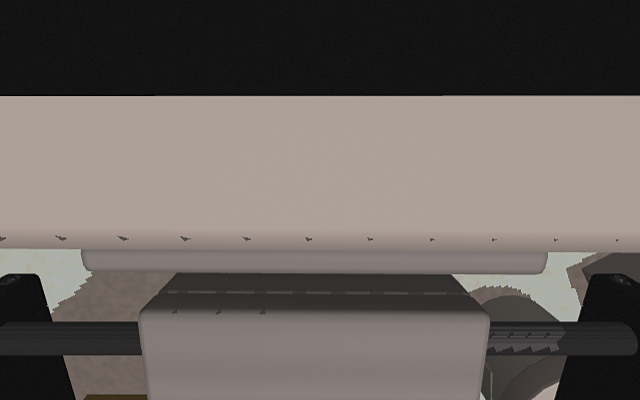

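Call:
{"name": "move_arm", "arguments": {"series": [[1,0.9,1.8,0,0],[1,0.9,1.8,0,0],[1,0,0,0,0],[1,0,0,0,0]]}}

```text
clock: 13.65
ee_pos: [0.6024, 0.0766, 0.0419]
tcp_rot: [180.0, -0.0, 63.7]
ft_force: [-0.2, 0.4, -0.6]
width: 0.006
```

Call:
{"name": "move_arm", "arguments": {"series": [[1,0.9,1.8,0,0],[1,0,0,0,0],[1,0,0,0,0]]}}

```text
clock: 14.02
ee_pos: [0.6031, 0.0781, 0.0418]
tcp_rot: [180.0, -0.0, 63.6]
ft_force: [0.4, -0.3, -0.6]
width: 0.006
```

Call:
{"name": "move_arm", "arguments": {"series": [[1,0.9,1.8,0,0],[1,0,0,0,0],[1,0,0,0,0]]}}

```text
clock: 14.4
ee_pos: [0.604, 0.08, 0.0417]
tcp_rot: [180.0, -0.0, 63.6]
ft_force: [0.1, 0.2, -0.4]
width: 0.005
```

Call:
{"name": "move_arm", "arguments": {"series": [[1,0.7,1.3,0,0],[1,0,0,0,0],[1,0,0,0,0]]}}

```text
clock: 14.78
ee_pos: [0.6044, 0.0805, 0.0417]
tcp_rot: [-180.0, 0.1, 63.6]
ft_force: [-1.3, -1.8, 1.6]
width: 0.003
```

Call:
{"name": "move_arm", "arguments": {"series": [[1,-3,-6,0,0],[1,-4,-8,0,0],[1,-1,-2,30,0],[1,0,0,40,0],[1,0,0,40,0],[1,0,0,50,0],[1,0,0,0,0]]}}

```text
clock: 15.65
ee_pos: [0.5991, 0.0653, 0.2057]
tcp_rot: [179.6, -0.3, 63.6]
ft_force: [0.2, 0.7, 0.0]
width: 0.003
```

Run:
```python
from h import *
s=snap('wrist','w13');print(s['ee_pos'],s['ft_force'])
L=loc('w13')
for v in range(80,200,4): print(v,[L[v,u].round(0).tolist() for u in(300,316,330)])
```

```text
[0.59905202 0.06534854 0.20565764] [0.19537933 0.73356026 0.04522902]
80 [[-49.0, 5.0, 149.0], [-50.0, -3.0, 150.0], [-49.0, -11.0, 149.0]]
84 [[-52.0, 5.0, 150.0], [-52.0, -3.0, 152.0], [-52.0, -11.0, 151.0]]
88 [[-54.0, 5.0, 151.0], [-54.0, -3.0, 150.0], [-53.0, -11.0, 149.0]]
92 [[-56.0, 5.0, 150.0], [-56.0, -3.0, 150.0], [-56.0, -11.0, 151.0]]
96 [[-58.0, 5.0, 150.0], [-58.0, -3.0, 151.0], [-58.0, -11.0, 150.0]]
100 [[-60.0, 5.0, 151.0], [-60.0, -3.0, 151.0], [-60.0, -11.0, 150.0]]
104 [[-62.0, 6.0, 148.0], [-62.0, -3.0, 147.0], [-62.0, -11.0, 148.0]]
108 [[-64.0, 6.0, 147.0], [-64.0, -3.0, 148.0], [-64.0, -11.0, 147.0]]
112 [[-67.0, 6.0, 131.0], [-67.0, -3.0, 131.0], [-67.0, -12.0, 129.0]]
116 [[-69.0, 6.0, 130.0], [-69.0, -3.0, 131.0], [-69.0, -12.0, 129.0]]
120 [[-71.0, 6.0, 137.0], [-71.0, -3.0, 136.0], [-71.0, -12.0, 136.0]]
124 [[-73.0, 6.0, 145.0], [-73.0, -3.0, 144.0], [-73.0, -11.0, 145.0]]
128 [[-75.0, 6.0, 145.0], [-75.0, -3.0, 146.0], [-75.0, -11.0, 145.0]]
132 [[-77.0, 6.0, 144.0], [-77.0, -3.0, 144.0], [-77.0, -11.0, 146.0]]
136 [[-79.0, 6.0, 144.0], [-79.0, -3.0, 1
[... 383 characters left out ...]

160 [[-120.0, 12.0, 1.0], [-120.0, -5.0, 1.0], [-119.0, -19.0, 1.0]]
164 [[-124.0, 12.0, 1.0], [-124.0, -5.0, -1.0], [-124.0, -19.0, 1.0]]
168 [[-128.0, 12.0, -1.0], [-128.0, -5.0, -0.0], [-128.0, -19.0, -0.0]]
172 [[-132.0, 12.0, 0.0], [-132.0, -5.0, 0.0], [-132.0, -20.0, 0.0]]
176 [[-136.0, 12.0, 0.0], [-137.0, -5.0, -1.0], [-136.0, -20.0, 1.0]]
180 [[-141.0, 12.0, 1.0], [-141.0, -5.0, 0.0], [-141.0, -20.0, 0.0]]
184 [[-145.0, 12.0, -0.0], [-145.0, -5.0, -0.0], [-145.0, -20.0, 0.0]]
188 [[-149.0, 12.0, 1.0], [-150.0, -5.0, -0.0], [-150.0, -20.0, 0.0]]
192 [[-154.0, 12.0, -1.0], [-154.0, -5.0, 1.0], [-154.0, -20.0, 0.0]]
196 [[-158.0, 12.0, 1.0], [-159.0, -5.0, -1.0], [-158.0, -20.0, 1.0]]
```

View pics/w13.png

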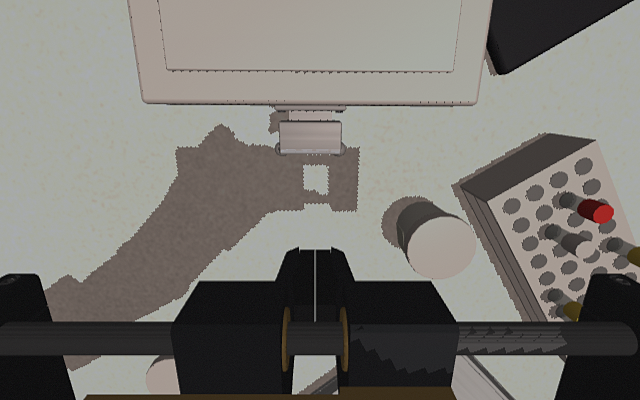

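The hook (279-342, 121-154) is on the keeper and the lever is now hidden below it, so it probably snapped shut. To check, I'll turn the camera to the outer side.

Call:
{"name": "move_arm", "arguments": {"series": [[1,-2,-4,20,0.18],[1,-2,-4,20,0.18],[1,-2,-4,10,0.18],[1,-2,-4,0,0.18],[1,-2,-4,0,0.18],[1,0,0,0,0.18],[1,0,0,0,0.18],[1,0,0,0,0.18],[1,0,0,0,0.18],[1,0,0,0,0.18],[1,0,0,0,0.18],[1,0,0,0,0.18]]}}

```text
clock: 17.2
ee_pos: [0.5857, 0.0446, 0.2498]
tcp_rot: [180.0, -0.2, -172.2]
ft_force: [-0.1, -0.0, -1.6]
width: 0.004
```

Call:
{"name": "move_arm", "arguments": {"series": [[1,0,0,0,0.18],[1,0,0,0,0.18],[1,0,0,0,0.18],[1,0,0,0,0.18],[-1,0,0,0,0.18],[-1,0,0,0,0]]}}

```text
clock: 17.95
ee_pos: [0.5859, 0.0448, 0.2499]
tcp_rot: [179.8, -0.1, -121.1]
ft_force: [-0.1, -0.0, 0.2]
width: 0.207
```

Run:
```python
from h import *
s=snap('wrist','w14');print(s['ee_pos'],s['ft_force'],s['tcp_rot'],s['joint_positions'].round(0))
```

```text
[0.58586705 0.04477138 0.24988606] [-0.07066045 -0.02221399  0.17594907] [ 1.79829720e+02 -6.14271020e-02 -1.21114496e+02] [ 25.  51. -66.  95.  49.  69.  95.]
```

View pics/w14.png

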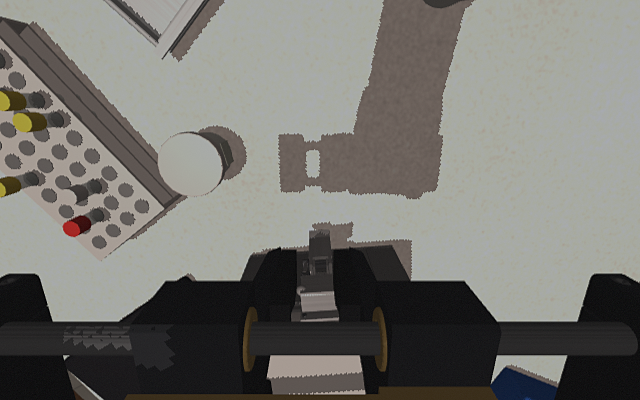

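Run:
```python
from h import *
L=loc('w14')
for v in range(226,400,4): print(v,[L[v,u].round(0).tolist() for u in(310,316,322,326)])
im=cv2.imread('pics/w14.png')[215:320,260:380];cv2.imwrite('pics/w14z.png',np.clip(cv2.resize(im,None,fx=6,fy=5.5,interpolation=cv2.INTER_CUBIC)*1.3,0,255).astype(np.uint8))
```

```text
226 [[-90.0, -10.0, 0.0], [-90.0, -3.0, 0.0], [-89.0, 5.0, 1.0], [-89.0, 9.0, 1.0]]
230 [[-94.0, -10.0, 22.0], [-93.0, -3.0, 22.0], [-94.0, 4.0, 24.0], [-93.0, 9.0, 24.0]]
234 [[-91.0, -10.0, 27.0], [-91.0, -3.0, 28.0], [-91.0, 4.0, 30.0], [-90.0, 9.0, 29.0]]
238 [[-89.0, -10.0, 33.0], [-90.0, -3.0, 36.0], [-89.0, 4.0, 36.0], [-89.0, 8.0, 38.0]]
242 [[-89.0, -10.0, 46.0], [-89.0, -3.0, 46.0], [-89.0, 3.0, 47.0], [-90.0, 8.0, 49.0]]
246 [[-89.0, -10.0, 55.0], [-89.0, -3.0, 57.0], [-89.0, 3.0, 57.0], [-88.0, 7.0, 56.0]]
250 [[-89.0, -10.0, 65.0], [-89.0, -3.0, 66.0], [-89.0, 3.0, 67.0], [-90.0, 7.0, 69.0]]
254 [[-88.0, -10.0, 73.0], [-89.0, -4.0, 75.0], [-89.0, 3.0, 77.0], [-89.0, 7.0, 77.0]]
258 [[-89.0, -10.0, 83.0], [-87.0, -4.0, 80.0], [-86.0, 2.0, 79.0], [-88.0, 6.0, 84.0]]
262 [[-88.0, -10.0, 90.0], [-80.0, -4.0, 75.0], [-80.0, 2.0, 75.0], [-88.0, 6.0, 92.0]]
266 [[-87.0, -10.0, 95.0], [-85.0, -4.0, 93.0], [-85.0, 2.0, 93.0], [-87.0, 6.0, 98.0]]
270 [[-83.0, -10.0, 96.0], [-61.0, -6.0, 58.0], [-61.0, 1.0, 59.0], [-60.0, 5.0, 58.0]]
274 [[-77.0, -11.0, 94.0], [-90.0, -4.0, 117.0],
[... 2205 characters left out ...]
6.0, -10.0, 152.0], [-14.0, -5.0, 151.0], [-16.0, -1.0, 152.0]]
374 [[-13.0, -16.0, 153.0], [-11.0, -10.0, 152.0], [-11.0, -5.0, 152.0], [-11.0, -2.0, 152.0]]
378 [[-7.0, -16.0, 152.0], [-7.0, -11.0, 152.0], [-6.0, -5.0, 152.0], [-6.0, -2.0, 152.0]]
382 [[-3.0, -16.0, 152.0], [-3.0, -11.0, 152.0], [-3.0, -6.0, 153.0], [-2.0, -2.0, 153.0]]
386 [[1.0, -17.0, 152.0], [2.0, -11.0, 152.0], [3.0, -6.0, 152.0], [2.0, -3.0, 153.0]]
390 [[6.0, -17.0, 153.0], [6.0, -12.0, 152.0], [7.0, -6.0, 153.0], [9.0, -3.0, 151.0]]
394 [[-180.0, 0.0, 323.0], [-180.0, 2.0, 323.0], [-180.0, 3.0, 323.0], [-180.0, 4.0, 323.0]]
398 [[-180.0, 1.0, 324.0], [-182.0, 2.0, 325.0], [-181.0, 3.0, 325.0], [-181.0, 4.0, 325.0]]
```

View pics/w14z.png

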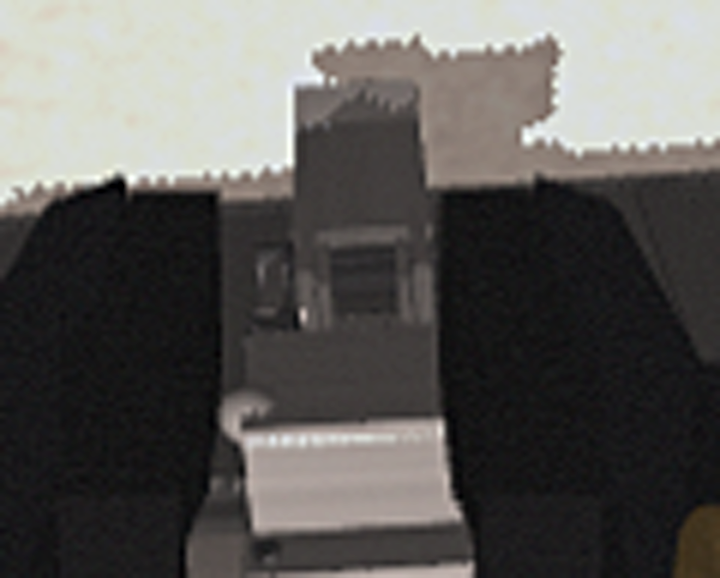

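The lever is vertical (outer face at x = -89 all along, i.e. ~0 rad) and the hook plate is flat at x = -90, so the latch is shut. Now to the handle.

Call:
{"name": "move_arm", "arguments": {"series": [[-1,8.1,16.2,0,-0.166],[-1,8.1,16.2,0,-0.166],[-1,8.1,16.2,0,-0.166],[-1,8.1,16.2,0,-0.166],[-1,8.1,16.2,0,-0.166],[-1,8.1,16.2,0,-0.166],[-1,8.1,16.2,0,-0.166],[-1,8.1,16.2,0,-0.166],[-1,8.2,16.2,0,-0.166],[-1,0,0,0,0],[-1,0,0,0,0]]}}

```text
clock: 19.38
ee_pos: [0.6593, 0.19, 0.2513]
tcp_rot: [-179.9, 0.0, 153.4]
ft_force: [-0.1, -0.3, -0.4]
width: 1.001
```

Run:
```python
from h import *
s=snap('wrist','w15');print(s['ee_pos'],s['tcp_rot'],s['joint_positions'].round(0))
x=cloud('w15')[0].reshape(-1,3)
m=(x[:,2]>.18)&(x[:,2]<.2)&(np.hypot(x[:,0]-.66,x[:,1]-.19)<.12)
print(cv2.minAreaRect((x[m][:,:2]*1000).astype(np.float32)),np.median(x[m][:,2]))
x=cloud('s0')[0].reshape(-1,3)
for n in('s0','d0'):
    x=cloud(n)[0].reshape(-1,3);m=(x[:,2]<.012)&(x[:,2]>.0025)&(abs(x[:,0]-.58)<.2)&(abs(x[:,1]+.296)<.2)
    print(m.sum(),cv2.minAreaRect((x[m][:,:2]*1000).astype(np.float32)))
```

```text
[0.65934317 0.19001159 0.25127605] [-1.79918889e+02  1.65760040e-03  1.53446965e+02] [  0.  50. -44.  77.  35.  67.  17.]
((658.4356689453125, 190.5013885498047), (20.065372467041016, 129.24473571777344), 63.21297073364258) 0.19179472429264888
4451 ((580.2813110351562, -296.06915283203125), (399.5719299316406, 399.3385009765625), 0.23287871479988098)
2689 ((579.96630859375, -295.8861083984375), (399.4306945800781, 399.4121398925781), 0.10017497837543488)
```

View pics/w15.png

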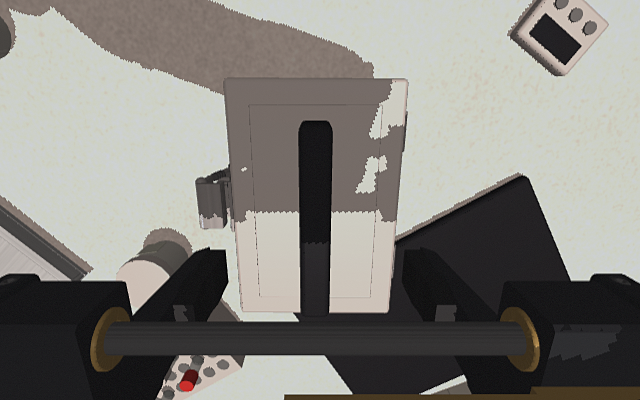

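The handle bar (299-333, columns) is centred between the fingers. Descending and gripping.

Call:
{"name": "move_arm", "arguments": {"series": [[-1,0,0,-25,0],[-1,0,0,-25,0],[-1,0,0,-18,0],[-1,0,0,0,0],[0,0,0,0,0],[1,0,0,0,0],[1,0,0,0,0],[1,0,0,0,0],[1,0,0,0,0],[1,0,0,0,0],[1,0,0,0,0]]}}

```text
clock: 20.8
ee_pos: [0.6595, 0.1908, 0.1837]
tcp_rot: [-180.0, -0.0, 153.4]
ft_force: [-1.7, -3.5, 2.3]
width: 0.233
```

Call:
{"name": "move_arm", "arguments": {"series": [[1,0,0,2,0],[1,0,0,4,0],[1,0,0,6,0],[1,0,0,8,0],[1,0,0,0,0],[1,0,0,0,0]]}}

```text
clock: 21.55
ee_pos: [0.6596, 0.1908, 0.2037]
tcp_rot: [-180.0, 0.0, 153.4]
ft_force: [0.4, 0.8, -9.2]
width: 0.221
```

Run:
```python
from h import *
s=snap('wrist','w16');snap('scene','s16');snap('side','d16');print(s['ee_pos'],s['tcp_rot'],s['ft_force'],s['wrist_torque'],s['width'])
x=cloud('w16')[0].reshape(-1,3)
a=cv2.imread('pics/s16.png')[100:300,140:440];cv2.imwrite('pics/s16z.png',cv2.resize(a,None,fx=2.6,fy=2.6))
```

```text
[0.6596137  0.1907975  0.20374452] [-1.79987154e+02  7.73647382e-03  1.53371698e+02] [ 0.42210172  0.82613581 -9.17303426] [ 0.09919077 -0.13954464  0.03741359] 0.22133068465885294
```

View pics/w16.png

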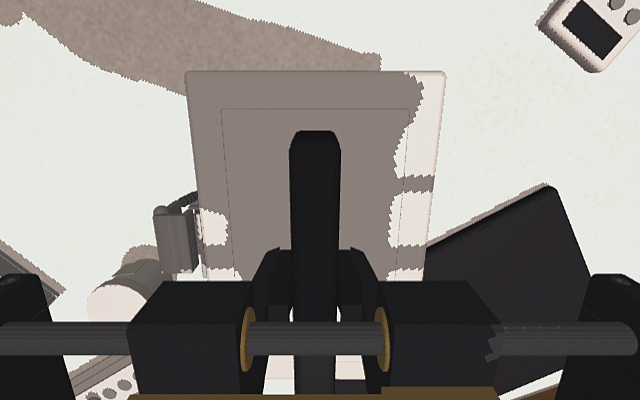

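View pics/s16z.png

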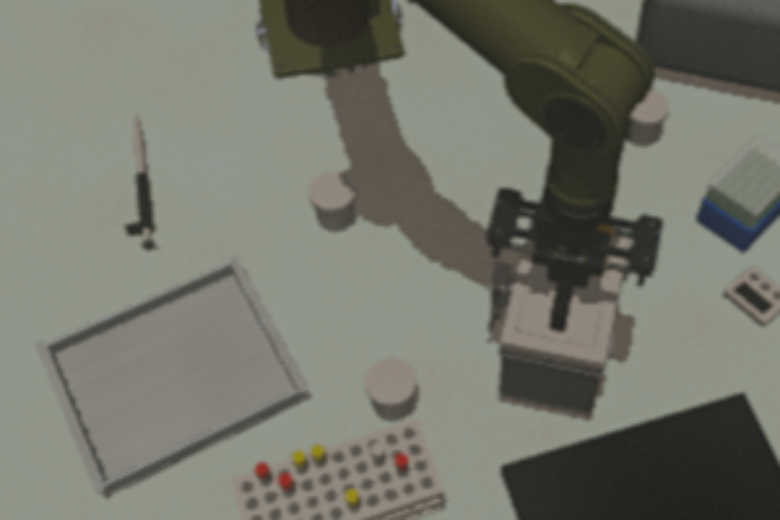

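Run:
```python
from h import *
for n in('s0','d0','s16'):
    L=loc(n,(.580,-.296),16.2).reshape(-1,3)
    m=(L[:,2]>25)&(L[:,2]<38)&(abs(L[:,0])<140)&(abs(L[:,1])<160);p=L[m]
    # edges: hist
    for ax,h in((0,111),(1,131)):
        for s in(1,-1):
            q=p[(abs(p[:,ax]-s*h)<14)&(abs(p[:,1-ax])<90)]
            A=np.polyfit(q[:,1-ax],q[:,ax],1)
            print(n,'xy'[ax],s,len(q),np.percentile(q[:,ax],[5,50,95]).round(1),np.degrees(A[0]).round(2),end=' | ')
    print()
```

```text
s0 x 1 123 [106.3 110.5 113.5] 0.29 | s0 x -1 122 [-110.7 -106.4 -102.6] 0.19 | s0 y 1 186 [126.  132.  138.4] -0.05 | s0 y -1 213 [-138.2 -132.1 -126.1] -0.11 | 
d0 x 1 47 [104.3 106.8 108.9] 0.23 | d0 x -1 35 [-112.3 -109.5 -108.3] 0.0 | d0 y 1 137 [126.  134.5 141.3] 0.37 | d0 y -1 149 [-140.2 -129.  -120.7] -0.64 | 
s16 x 1 122 [107.2 110.2 113. ] 0.19 | s16 x -1 120 [-110.9 -106.5 -103.2] 0.13 | s16 y 1 183 [126.  132.1 138.2] -0.21 | s16 y -1 213 [-138.2 -132.2 -126.4] -0.3 |
```

Box is lifted level with 9.2 N on the wrist. Raising, then crossing to the tray.

Call:
{"name": "move_arm", "arguments": {"series": [[1,0,0,5,0],[1,0,0,12,0],[1,0,0,20,0],[1,0,0,20,0],[1,0,0,20,0],[1,0,0,18,0],[1,0,0,10,0],[1,0,0,5,0],[1,0,0,0,0]]}}

```text
clock: 22.82
ee_pos: [0.6596, 0.1909, 0.3136]
tcp_rot: [-180.0, -0.0, 153.4]
ft_force: [-0.1, 0.0, -8.2]
width: 0.222
```

Call:
{"name": "move_arm", "arguments": {"series": [[1,-0.7,-5,0,-0.0085],[1,-1.4,-10,0,-0.017],[1,-2.1,-15,0,-0.0255],[1,-2.8,-20,0,-0.034],[1,-3.4,-24,0,-0.041],[1,-3.4,-24,0,-0.041],[1,-3.4,-24,0,-0.041],[1,-3.4,-24,0,-0.041],[1,-3.4,-24,0,-0.041],[1,-3.4,-24,0,-0.041],[1,-3.4,-24,0,-0.041],[1,-3.4,-24,0,-0.041]]}}

```text
clock: 24.32
ee_pos: [0.6252, -0.0527, 0.3138]
tcp_rot: [180.0, 0.0, 129.6]
ft_force: [-0.4, 1.8, -7.6]
width: 0.219
```

Call:
{"name": "move_arm", "arguments": {"series": [[1,-3.4,-24,0,-0.041],[1,-3.4,-24,0,-0.041],[1,-3.4,-24,0,-0.041],[1,-3.4,-24,0,-0.041],[1,-3.4,-24,0,-0.041],[1,-3.4,-24,0,-0.041],[1,-3.4,-24,0,-0.041],[1,-3.4,-24,0,-0.041],[1,-2.8,-20,0,-0.034],[1,-2.1,-15,0,-0.0255],[1,-1.4,-10,0,-0.017],[1,-0.7,-5,0,-0.0085]]}}

```text
clock: 25.82
ee_pos: [0.5913, -0.2932, 0.3137]
tcp_rot: [180.0, -0.0, 106.0]
ft_force: [0.4, 0.5, -8.2]
width: 0.219
```

Run:
```python
from h import *
s=snap('wrist','w17');snap('scene','s17');print(s['clock'],s['ee_pos'],s['tcp_rot'],s['ft_force'],s['width'],s['joint_positions'].round(0))
a=cv2.imread('pics/s17.png')[100:330,100:400];cv2.imwrite('pics/s17z.png',cv2.resize(a,None,fx=2.6,fy=2.6))
```

```text
25.825 [ 0.5912703  -0.2932445   0.31369399] [ 1.79992856e+02 -1.72649575e-02  1.06023354e+02] [ 0.44877035  0.53038848 -8.23036505] 0.21910502824543568 [ 40.  42. -36.  78.  25.  68.  18.]
```

View pics/w17.png

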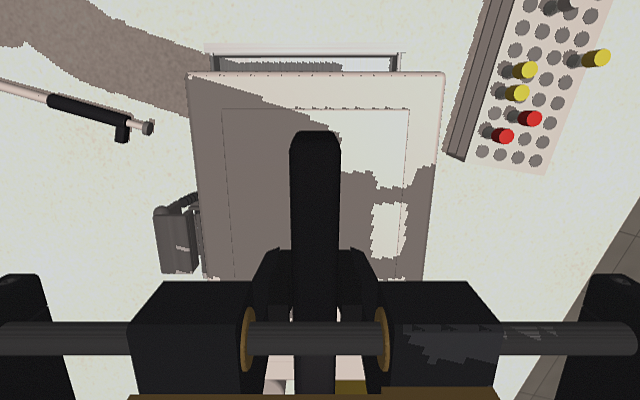

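View pics/s17z.png

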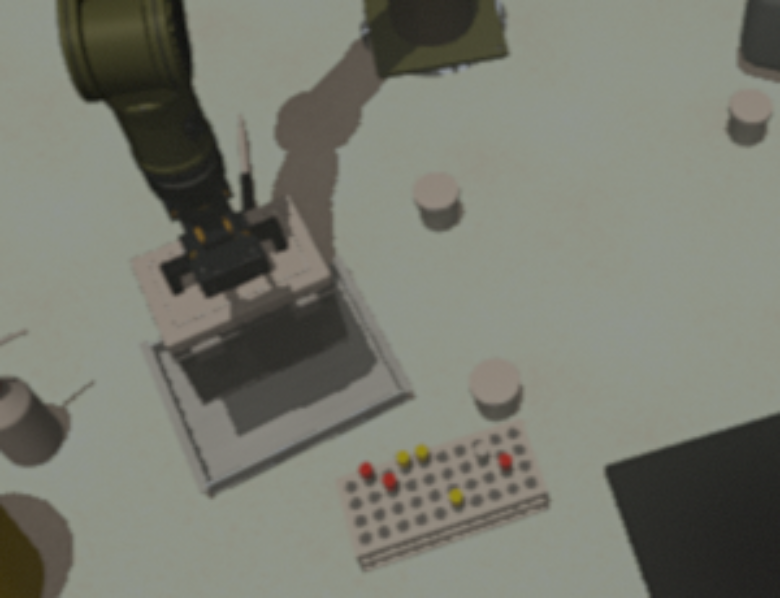

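The box is over the tray, aligned with it. Lowering.

Call:
{"name": "move_arm", "arguments": {"series": [[1,0,0,-6,0],[1,0,0,-14,0],[1,0,0,-18,0],[1,0,0,-18,0],[1,0,0,-18,0],[1,0,0,-14,0],[1,0,0,-8,0],[1,0,0,-4,0],[1,0,0,0,0]]}}

```text
clock: 27.05
ee_pos: [0.5915, -0.2931, 0.2139]
tcp_rot: [180.0, 0.0, 106.0]
ft_force: [-1.1, -0.9, -8.7]
width: 0.221
```

Run:
```python
from h import *
s=snap('wrist','w18');snap('side','d18');print(s['clock'],s['ee_pos'],s['tcp_rot'],s['ft_force'],s['width'])
a=cv2.imread('pics/d18.png')[60:220,250:470];cv2.imwrite('pics/d18z.png',cv2.resize(a,None,fx=3.5,fy=3.5))
for n in('d18','w18'):
    L=loc(n,(.58,-.296),16.1).reshape(-1,3);m=(L[:,2]>155)&(L[:,2]<185)&(abs(L[:,0])<120)&(abs(L[:,1])<120);p=L[m]
    print(n,m.sum(),[np.percentile(p[:,i],[1,50,99]).round(1) for i in range(3)])
```

```text
27.05 [ 0.59146146 -0.29310955  0.21391341] [1.79974494e+02 1.27768567e-02 1.06039709e+02] [-1.07457593 -0.91240205 -8.65894633] 0.2214095242892188
d18 1043 [array([-76.2,   0.3,  74.7]), array([-80.2,  35. ,  96.6]), array([156. , 179.7, 184.8])]
w18 45148 [array([-74.1,   0.4,  71.8]), array([-83.7,  46.8,  91.1]), array([169.3, 181.1, 183.5])]
```

View pics/d18z.png

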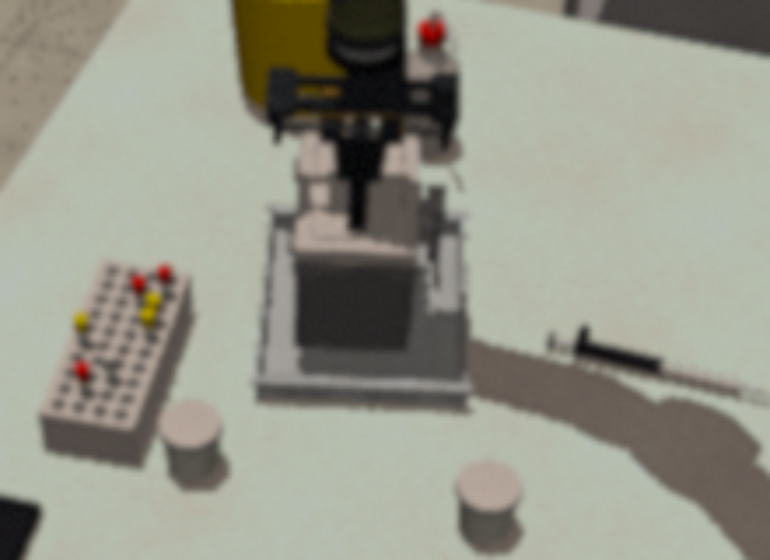

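View pics/w18.png

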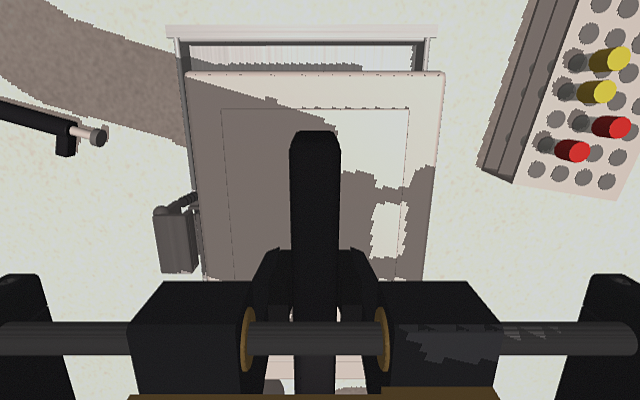

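The box is inside the rim outline with margin on all sides. Slow set-down.

Call:
{"name": "move_arm", "arguments": {"series": [[1,0,0,-4,0],[1,0,0,-5,0],[1,0,0,-5,0],[1,0,0,-4,0],[1,0,0,-2,0],[1,0,0,-1,0],[1,0,0,0,0]]}}

```text
clock: 28.02
ee_pos: [0.5913, -0.2931, 0.1928]
tcp_rot: [180.0, 0.0, 106.0]
ft_force: [-1.0, -0.2, -8.1]
width: 0.22
```

Call:
{"name": "move_arm", "arguments": {"series": [[1,0,0,-1,0],[1,0,0,-1,0],[1,0,0,-1,0],[1,0,0,-0.5,0],[1,0,0,0,0]]}}

```text
clock: 28.65
ee_pos: [0.5912, -0.293, 0.1892]
tcp_rot: [180.0, -0.0, 106.0]
ft_force: [-0.6, -0.3, -7.9]
width: 0.224
```

Call:
{"name": "move_arm", "arguments": {"series": [[1,0,0,-0.5,0],[1,0,0,-0.5,0],[1,0,0,0,0]]}}

```text
clock: 29.02
ee_pos: [0.5916, -0.2931, 0.1886]
tcp_rot: [180.0, 0.0, 106.0]
ft_force: [0.8, 0.4, -4.9]
width: 0.223
```

Contact started. A little further until the weight is off, then release.

Call:
{"name": "move_arm", "arguments": {"series": [[1,0,0,-0.5,0],[1,0,0,-0.5,0],[1,0,0,0,0]]}}

```text
clock: 29.4
ee_pos: [0.5916, -0.2931, 0.1885]
tcp_rot: [179.9, 0.1, 106.0]
ft_force: [-2.6, -0.2, 5.9]
width: 0.221
```

Call:
{"name": "move_arm", "arguments": {"series": [[0.4,0,0,0,0],[0,0,0,0,0],[-1,0,0,0,0],[-1,0,0,0,0],[-1,0,0,0,0],[-1,0,0,0,0],[-1,0,0,20,0],[-1,0,0,40,0],[-1,0,0,40,0],[-1,0,0,20,0],[-1,0,0,0,0]]}}

```text
clock: 30.78
ee_pos: [0.5925, -0.2931, 0.3104]
tcp_rot: [179.7, 0.2, 106.0]
ft_force: [-0.3, 0.6, -0.1]
width: 0.999
```

Run:
```python
from h import *
s=snap('wrist','w19');snap('side','d19');snap('scene','s19');print(s['clock'],s['ee_pos'],s['ft_force'],s['width'])
O=np.array([.5915,-.293]);L=loc('w19',O,16.1)
p=L.reshape(-1,3)
m=(p[:,2]>145)&(p[:,2]<165)&(abs(p[:,0])<58)&(abs(p[:,1])<85)
q=p[m];A=np.linalg.lstsq(np.c_[q[:,:2],np.ones(len(q))],q[:,2],rcond=None)[0];print('lid plane',A, [np.percentile(q[:,i],[1,99]) for i in(0,1)])
for v in range(150,300,8):
    print(v,[L[v,u].round(0).tolist() for u in range(190,240,8)])
a=cv2.imread('pics/d19.png')[60:220,250:470];cv2.imwrite('pics/d19z.png',cv2.resize(a,None,fx=3.5,fy=3.5))
```

```text
30.775 [ 0.59250094 -0.29310457  0.31037538] [-0.28438892  0.62030001 -0.05476922] 0.9988757258341735
lid plane [ 1.26538630e-03 -1.21719320e-04  1.56206111e+02] [array([-57.04464965,  57.02630467]), array([-82.83760934,  83.95442548])]
150 [[-165.0, 11.0, -1.0], [-154.0, 11.0, -0.0], [-143.0, 11.0, 0.0], [-133.0, 11.0, -1.0], [-118.0, 13.0, 15.0], [-110.0, 12.0, 4.0], [-99.0, 12.0, 4.0]]
158 [[-166.0, 0.0, 0.0], [-154.0, 1.0, 2.0], [-144.0, 1.0, 1.0], [-134.0, 0.0, -1.0], [-117.0, 4.0, 20.0], [-111.0, 1.0, 5.0], [-80.0, 17.0, 91.0]]
166 [[-167.0, -10.0, 1.0], [-156.0, -11.0, 0.0], [-145.0, -11.0, 1.0], [-90.0, 20.0, 145.0], [-83.0, 19.0, 143.0], [-87.0, 10.0, 98.0], [-79.0, 10.0, 99.0]]
174 [[-168.0, -22.0, 1.0], [-158.0, -22.0, -1.0], [-146.0, -21.0, 2.0], [-89.0, 13.0, 149.0], [-82.0, 13.0, 150.0], [-75.0, 13.0, 150.0], [-71.0, 10.0, 137.0]]
182 [[-171.0, -34.0, -2.0], [-158.0, -33.0, 1.0], [-148.0, -33.0, -1.0], [-136.0, -33.0, 1.0], [-83.0, 6.0, 150.0], [-75.0, 6.0, 150.0], [-72.0, 2.0, 135.0]]
190 [[-171.0, -44.0, 0.0], [nan, nan, nan], [-149.0, -45.0, -0.0], [-138.0, -45.0, 0.
[... 1482 characters left out ...]
3.0, 5.0, 299.0], [-125.0, -157.0, -0.0], [-113.0, -157.0, -0.0]]
270 [[-52.0, 10.0, 316.0], [-49.0, 9.0, 314.0], [-46.0, 9.0, 314.0], [-43.0, 9.0, 313.0], [-43.0, 2.0, 301.0], [-126.0, -171.0, -0.0], [-114.0, -171.0, -1.0]]
278 [[-51.0, 9.0, 320.0], [-47.0, 9.0, 321.0], [-44.0, 8.0, 319.0], [-43.0, 4.0, 312.0], [-43.0, -2.0, 302.0], [-127.0, -184.0, 1.0], [-115.0, -185.0, -1.0]]
286 [[-49.0, 9.0, 326.0], [-45.0, 9.0, 326.0], [-45.0, 5.0, 320.0], [-43.0, 1.0, 314.0], [-43.0, -5.0, 304.0], [-128.0, -199.0, -0.0], [-116.0, -199.0, -1.0]]
294 [[-47.0, 9.0, 331.0], [-44.0, 8.0, 331.0], [-44.0, 2.0, 321.0], [-44.0, -3.0, 314.0], [-141.0, -212.0, 2.0], [-129.0, -212.0, 0.0], [-117.0, -212.0, 0.0]]
```

View pics/w19.png

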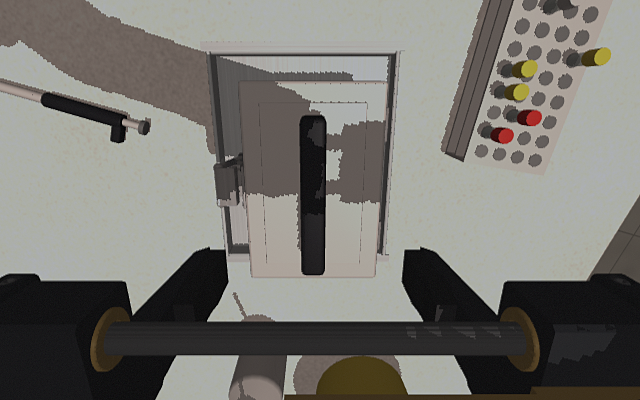

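View pics/d19z.png

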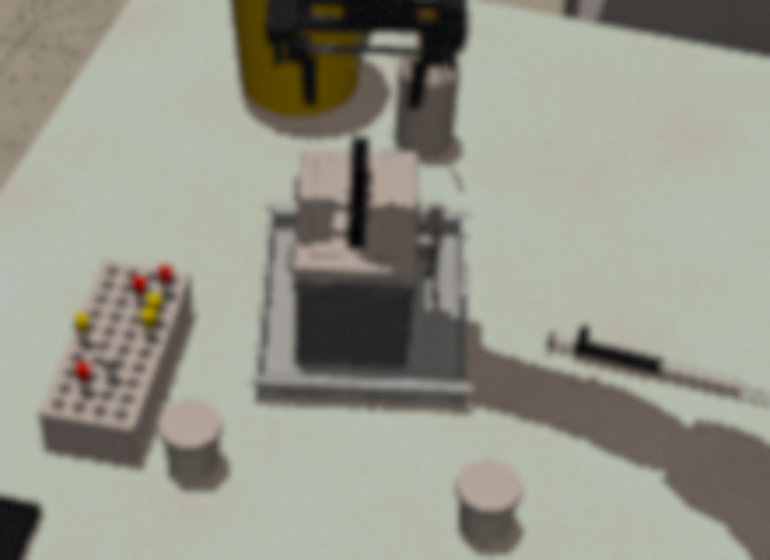

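The box stands flat: lid-plane slope is about 0.001, and the lid top is at 156 mm. The hook is still over the keeper and nothing is touching the gripper. Handing in.

Run:
```python
from h import *
L0=cloud('s0')[0];L1=cloud('s19')[0]
for n,(u,v) in dict(pot1=(290,246),pot2=(268,174),pot3=(388,142),rack=(270,290),timer=(430,213),tip=(428,170)).items():print(n,L0[v,u].round(3),L1[v,u].round(3))
print(order.finish_job())
```

```text
pot1 [ 0.683 -0.03   0.067] [ 0.681 -0.03   0.064]
pot2 [ 0.382 -0.05   0.062] [ 0.382 -0.05   0.062]
pot3 [0.335 0.412 0.058] [0.339 0.41  0.064]
rack [ 0.809 -0.117  0.056] [ 0.808 -0.117  0.055]
timer [0.642 0.471 0.016] [0.645 0.469 0.022]
tip [0.512 0.497 0.088] [0.516 0.494 0.095]
the job is handed in; nothing more can be done
None
```

The specimen box is latched and standing in the tray, and I handed the job in at about 31 s of the 72 s allowed. The interface gives no verdict, so what follows rests on my own checks.

- **Latching:** I pinched the claw by its studs and hooked its lip into the slot behind the keeper; it measured about 8 mm down. Pushing the lever down from above left it at about 0.5 rad, short of dead centre. I then pushed its end in towards the wall and it snapped shut. A camera view from the outer side showed the lever vertical (about 0 rad).
- **Moving:** I lifted the box level by its handle, carried it across and set it down slowly. The wrist force read about 9 N while carrying and at most about 6 N of push at set-down. I then released it and backed off upward.
- **Final state:** The lid plane is level (slope about 0.001) at 156 mm, which fits a shut lid on the 5 mm tray floor. The box centre is about 12 mm from the tray centre, offset on purpose to leave room for the latch. The hook is still over the keeper.
- **Bystanders:** The pots, rack, timer and tip box matched the first picture to within a few millimetres. The pipette looked undisturbed in the last pictures, but I did not measure it.

I did not measure the lever angle again once the box was in the tray. The hook sat in the same place relative to the box as when I had checked the lever shut. None of the checks I made at the end failed or disagreed.

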